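# Put the flanged sleeves away in the kit drawer

### The job

Put away every flanged steel sleeve standing on the bench: set it in the open kit drawer and slide it sideways, upright, all the way into a slot of the plate that fits its barrel, thick sleeves in the wide slots on the left and thin ones in the narrow slots on the right, one to a slot, with the flange under the plate. When all are in, push the drawer fully home until it seats at its catch. Leave the brass weight, the loupe and the eraser where they are.

Things in the scene. Friction and masses are not known exactly. Their poses are not given: they have to be found in the camera images.
- drawer (a joint): how far the kit drawer stands open, m: 0 = fully home, 0.195 = fully open; found nearly fully open. It slides with light friction (1.2 N) and has a spring ball catch: between about 12 and 6 mm from home the push rises by about 3 N, then the catch pulls it home against a stop. Black keeper blocks in the cabinet (50 to 87 mm above the bench) pass 4 mm outside the barrels: a sleeve over 4 mm short of home jams the drawer
- kit_front (a point): front of the grey cabinet of the drawer, fixed on the bench, 234 wide, 218 deep, 92 high, facing the robot to within 8 degrees. Point on the bench below the middle of its front face; x = into the cabinet (the way the drawer closes), y = left, z up. Drawer, black floor: inside 206 wide, floor 11 mm above the bench, side walls to 24 mm, front (216 wide) to 52 mm
- drawer_pull (a point): middle of the front face of the drawer's aluminium pull bar (70 wide, 16 high, standing 10 mm out of the drawer front), 36 mm above the bench; axes as the cabinet's. In the drawer lies the slotted plate, 140 long, 92 wide, 5 thick, its underside 9 mm above the drawer floor, over a grey rib along its middle; its front edge is 8 mm behind the 8 mm thick drawer front
- slot_large_1 (a point): wide slot 1 (1 = nearest the drawer front, pitch 46 mm) in the plate's left edge, 28 mm wide, open to +y, mouth corners rounded. Point: axis of a large sleeve that is home in it (1 mm short of the slot's end), on the drawer floor; axes as the cabinet's, moves with the drawer. Mouth 14 mm from the point, drawer side wall 71 mm; the middle of the open lane between is 39 mm out
- slot_large_2 (a point): wide slot 2 (1 = nearest the drawer front, pitch 46 mm) in the plate's left edge, 28 mm wide, open to +y, mouth corners rounded. Point: axis of a large sleeve that is home in it (1 mm short of the slot's end), on the drawer floor; axes as the cabinet's, moves with the drawer. Mouth 14 mm from the point, drawer side wall 71 mm; the middle of the open lane between is 39 mm out
- slot_large_3 (a point): wide slot 3 (1 = nearest the drawer front, pitch 46 mm) in the plate's left edge, 28 mm wide, open to +y, mouth corners rounded. Point: axis of a large sleeve that is home in it (1 mm short of the slot's end), on the drawer floor; axes as the cabinet's, moves with the drawer. Mouth 14 mm from the point, drawer side wall 71 mm; the middle of the open lane between is 39 mm out
- slot_small_1 (a point): narrow slot 1 (1 = nearest the drawer front, pitch 46 mm) in the plate's right edge, 20 mm wide, open to -y, mouth corners rounded. Point: axis of a small sleeve that is home in it (1 mm short of the slot's end), on the drawer floor; axes as the cabinet's, moves with the drawer. Mouth 14 mm from the point, drawer side wall 71 mm; the middle of the open lane between is 39 mm out
- slot_small_2 (a point): narrow slot 2 (1 = nearest the drawer front, pitch 46 mm) in the plate's right edge, 20 mm wide, open to -y, mouth corners rounded. Point: axis of a small sleeve that is home in it (1 mm short of the slot's end), on the drawer floor; axes as the cabinet's, moves with the drawer. Mouth 14 mm from the point, drawer side wall 71 mm; the middle of the open lane between is 39 mm out
- slot_small_3 (a point): narrow slot 3 (1 = nearest the drawer front, pitch 46 mm) in the plate's right edge, 20 mm wide, open to -y, mouth corners rounded. Point: axis of a small sleeve that is home in it (1 mm short of the slot's end), on the drawer floor; axes as the cabinet's, moves with the drawer. Mouth 14 mm from the point, drawer side wall 71 mm; the middle of the open lane between is 39 mm out
- large_1_mid (a point): centre (32 mm above its underside) of a large steel sleeve: round upright barrel 24 mm in diameter, 64 mm high in all, on a round flange 40 mm in diameter and 6 mm thick at its foot; z along the barrel, up. About 130 g, most of it in the flange. Four to six of the six sleeves are there
- large_2_mid (a point): centre (32 mm above its underside) of a large steel sleeve: round upright barrel 24 mm in diameter, 64 mm high in all, on a round flange 40 mm in diameter and 6 mm thick at its foot; z along the barrel, up. About 130 g, most of it in the flange. Four to six of the six sleeves are there
- large_3_mid (a point): centre (32 mm above its underside) of a large steel sleeve: round upright barrel 24 mm in diameter, 64 mm high in all, on a round flange 40 mm in diameter and 6 mm thick at its foot; z along the barrel, up. About 130 g, most of it in the flange. Four to six of the six sleeves are there
- small_1_mid (a point): centre (32 mm above its underside) of a small steel sleeve: round upright barrel 16 mm in diameter, 64 mm high in all, on a round flange 32 mm in diameter and 6 mm thick at its foot; z along the barrel, up. About 80 g, most of it in the flange. Four to six of the six sleeves are there
- small_2_mid (a point): centre (32 mm above its underside) of a small steel sleeve: round upright barrel 16 mm in diameter, 64 mm high in all, on a round flange 32 mm in diameter and 6 mm thick at its foot; z along the barrel, up. About 80 g, most of it in the flange. Four to six of the six sleeves are there
- small_3_mid (a point): centre (32 mm above its underside) of a small steel sleeve: round upright barrel 16 mm in diameter, 64 mm high in all, on a round flange 32 mm in diameter and 6 mm thick at its foot; z along the barrel, up. About 80 g, most of it in the flange. Four to six of the six sleeves are there
- brass_weight: brass bench weight, 31 mm across, 51 high; origin under its centre. A bystander: leave it alone
- loupe: black eye loupe, 40 mm across, 30 high; origin under its centre. A bystander: leave it alone
- eraser: eraser, 22x52x12; origin under its centre. A bystander: leave it alone

How it is judged:
On the way, in this order (a step that is already met when the one before it is completed fails the run):
1. every sleeve is home in a slot of its own width while the drawer is still open (((horizontal distance between large_1_mid and slot_large_1 below 0.007 m and z of large_1_mid in the frame of slot_large_1 between 0.028 and 0.036 m and angle between large_1_mid's own z axis and vertical below 0.12 rad) or (horizontal distance between large_1_mid and slot_large_2 below 0.007 m and z of large_1_mid in the frame of slot_large_2 between 0.028 and 0.036 m and angle between large_1_mid's own z axis and vertical below 0.12 rad) or (horizontal distance between large_1_mid and slot_large_3 below 0.007 m and z of large_1_mid in the frame of slot_large_3 between 0.028 and 0.036 m and angle between large_1_mid's own z axis and vertical below 0.12 rad)) and ((horizontal distance between large_2_mid and slot_large_1 below 0.007 m and z of large_2_mid in the frame of slot_large_1 between 0.028 and 0.036 m and angle between large_2_mid's own z axis and vertical below 0.12 rad) or (horizontal distance between large_2_mid and slot_large_2 below 0.007 m and z of large_2_mid in the frame of slot_large_2 between 0.028 and 0.036 m and angle between large_2_mid's own z axis and vertical below 0.12 rad) or (horizontal distance between large_2_mid and slot_large_3 below 0.007 m and z of large_2_mid in the frame of slot_large_3 between 0.028 and 0.036 m and angle between large_2_mid's own z axis and vertical below 0.12 rad)) and ((horizontal distance between large_3_mid and slot_large_1 below 0.007 m and z of large_3_mid in the frame of slot_large_1 between 0.028 and 0.036 m and angle between large_3_mid's own z axis and vertical below 0.12 rad) or (horizontal distance between large_3_mid and slot_large_2 below 0.007 m and z of large_3_mid in the frame of slot_large_2 between 0.028 and 0.036 m and angle between large_3_mid's own z axis and vertical below 0.12 rad) or (horizontal distance between large_3_mid and slot_large_3 below 0.007 m and z of large_3_mid in the frame of slot_large_3 between 0.028 and 0.036 m and angle between large_3_mid's own z axis and vertical below 0.12 rad)) and ((horizontal distance between small_1_mid and slot_small_1 below 0.007 m and z of small_1_mid in the frame of slot_small_1 between 0.028 and 0.036 m and angle between small_1_mid's own z axis and vertical below 0.12 rad) or (horizontal distance between small_1_mid and slot_small_2 below 0.007 m and z of small_1_mid in the frame of slot_small_2 between 0.028 and 0.036 m and angle between small_1_mid's own z axis and vertical below 0.12 rad) or (horizontal distance between small_1_mid and slot_small_3 below 0.007 m and z of small_1_mid in the frame of slot_small_3 between 0.028 and 0.036 m and angle between small_1_mid's own z axis and vertical below 0.12 rad)) and ((horizontal distance between small_2_mid and slot_small_1 below 0.007 m and z of small_2_mid in the frame of slot_small_1 between 0.028 and 0.036 m and angle between small_2_mid's own z axis and vertical below 0.12 rad) or (horizontal distance between small_2_mid and slot_small_2 below 0.007 m and z of small_2_mid in the frame of slot_small_2 between 0.028 and 0.036 m and angle between small_2_mid's own z axis and vertical below 0.12 rad) or (horizontal distance between small_2_mid and slot_small_3 below 0.007 m and z of small_2_mid in the frame of slot_small_3 between 0.028 and 0.036 m and angle between small_2_mid's own z axis and vertical below 0.12 rad)) and ((horizontal distance between small_3_mid and slot_small_1 below 0.007 m and z of small_3_mid in the frame of slot_small_1 between 0.028 and 0.036 m and angle between small_3_mid's own z axis and vertical below 0.12 rad) or (horizontal distance between small_3_mid and slot_small_2 below 0.007 m and z of small_3_mid in the frame of slot_small_2 between 0.028 and 0.036 m and angle between small_3_mid's own z axis and vertical below 0.12 rad) or (horizontal distance between small_3_mid and slot_small_3 below 0.007 m and z of small_3_mid in the frame of slot_small_3 between 0.028 and 0.036 m and angle between small_3_mid's own z axis and vertical below 0.12 rad)) and value of joint drawer above 0.12 m), for 0.2 s.
2. the drawer is pushed home onto its catch (value of joint drawer below 0.003 m), for 0.2 s.
At the end, for the whole second after the job is handed in: Every sleeve present stands upright (within 7 degrees) on the drawer floor in a slot of its own width, its axis within 7 mm of the slot's home point and its flange under the plate, and the drawer is home to within 3 mm (((horizontal distance between large_1_mid and slot_large_1 below 0.007 m and z of large_1_mid in the frame of slot_large_1 between 0.028 and 0.036 m and angle between large_1_mid's own z axis and vertical below 0.12 rad) or (horizontal distance between large_1_mid and slot_large_2 below 0.007 m and z of large_1_mid in the frame of slot_large_2 between 0.028 and 0.036 m and angle between large_1_mid's own z axis and vertical below 0.12 rad) or (horizontal distance between large_1_mid and slot_large_3 below 0.007 m and z of large_1_mid in the frame of slot_large_3 between 0.028 and 0.036 m and angle between large_1_mid's own z axis and vertical below 0.12 rad)) and ((horizontal distance between large_2_mid and slot_large_1 below 0.007 m and z of large_2_mid in the frame of slot_large_1 between 0.028 and 0.036 m and angle between large_2_mid's own z axis and vertical below 0.12 rad) or (horizontal distance between large_2_mid and slot_large_2 below 0.007 m and z of large_2_mid in the frame of slot_large_2 between 0.028 and 0.036 m and angle between large_2_mid's own z axis and vertical below 0.12 rad) or (horizontal distance between large_2_mid and slot_large_3 below 0.007 m and z of large_2_mid in the frame of slot_large_3 between 0.028 and 0.036 m and angle between large_2_mid's own z axis and vertical below 0.12 rad)) and ((horizontal distance between large_3_mid and slot_large_1 below 0.007 m and z of large_3_mid in the frame of slot_large_1 between 0.028 and 0.036 m and angle between large_3_mid's own z axis and vertical below 0.12 rad) or (horizontal distance between large_3_mid and slot_large_2 below 0.007 m and z of large_3_mid in the frame of slot_large_2 between 0.028 and 0.036 m and angle between large_3_mid's own z axis and vertical below 0.12 rad) or (horizontal distance between large_3_mid and slot_large_3 below 0.007 m and z of large_3_mid in the frame of slot_large_3 between 0.028 and 0.036 m and angle between large_3_mid's own z axis and vertical below 0.12 rad)) and ((horizontal distance between small_1_mid and slot_small_1 below 0.007 m and z of small_1_mid in the frame of slot_small_1 between 0.028 and 0.036 m and angle between small_1_mid's own z axis and vertical below 0.12 rad) or (horizontal distance between small_1_mid and slot_small_2 below 0.007 m and z of small_1_mid in the frame of slot_small_2 between 0.028 and 0.036 m and angle between small_1_mid's own z axis and vertical below 0.12 rad) or (horizontal distance between small_1_mid and slot_small_3 below 0.007 m and z of small_1_mid in the frame of slot_small_3 between 0.028 and 0.036 m and angle between small_1_mid's own z axis and vertical below 0.12 rad)) and ((horizontal distance between small_2_mid and slot_small_1 below 0.007 m and z of small_2_mid in the frame of slot_small_1 between 0.028 and 0.036 m and angle between small_2_mid's own z axis and vertical below 0.12 rad) or (horizontal distance between small_2_mid and slot_small_2 below 0.007 m and z of small_2_mid in the frame of slot_small_2 between 0.028 and 0.036 m and angle between small_2_mid's own z axis and vertical below 0.12 rad) or (horizontal distance between small_2_mid and slot_small_3 below 0.007 m and z of small_2_mid in the frame of slot_small_3 between 0.028 and 0.036 m and angle between small_2_mid's own z axis and vertical below 0.12 rad)) and ((horizontal distance between small_3_mid and slot_small_1 below 0.007 m and z of small_3_mid in the frame of slot_small_1 between 0.028 and 0.036 m and angle between small_3_mid's own z axis and vertical below 0.12 rad) or (horizontal distance between small_3_mid and slot_small_2 below 0.007 m and z of small_3_mid in the frame of slot_small_2 between 0.028 and 0.036 m and angle between small_3_mid's own z axis and vertical below 0.12 rad) or (horizontal distance between small_3_mid and slot_small_3 below 0.007 m and z of small_3_mid in the frame of slot_small_3 between 0.028 and 0.036 m and angle between small_3_mid's own z axis and vertical below 0.12 rad)) and value of joint drawer below 0.003 m); the robot touches nothing.
It fails at once if the brass weight is moved more than 25 mm (distance of brass_weight from where it was at the start of the episode above 0.025 m).
It fails at once if the loupe is moved more than 25 mm (distance of loupe from where it was at the start of the episode above 0.025 m).
It fails at once if the eraser is moved more than 25 mm (distance of eraser from where it was at the start of the episode above 0.025 m).
Of large_1, large_2, large_3, small_1, small_2, small_3 only 4 to 6 are there at a start; the rules pass over those that are not, and their reading is None.
At some moment in a run one of large_1, large_2, large_3, small_1, small_2, small_3 may be knocked a few centimetres aside while the robot is not near it.
It also fails if it takes over 210 s, if anything falls off the work surface, if the arm or the gripper's body presses on something with over 40 N, if the wrist force passes 120 N, or if a joint passes its speed limit or range.

### The arm

A 6-joint arm with a two-finger parallel gripper is mounted at the origin on a cart in front of the work surface, level with it; the furniture and walls round the work are solid. World frame = base frame: x ahead of the robot, y to its left, z up, the work surface at z = 0. Lengths are in m, angles in rad, forces in N, time in s.
With the tool pointing down it reaches from about 0.25 to 0.775 m from the base axis. Payload 4 kg.
Tool frame: the origin (TCP) lies at the very end of the fingers, on their centre line; the grasp point (between the pads) lies 19 mm behind it; z points along the fingers, y is the line along which they close (so a half turn about z gives the same grasp; the last joint's range is limited). The gripper opens to 94 mm and grips with 3 to 60 N. Pads are 16 mm wide; open, the fingers measure 119 mm over their backs; the gripper's body (75 mm by 177 mm) begins 78 mm behind the grasp point.
Start: joints at [-1.432, 0.087, 1.371, -0, 1.684, -0.103], TCP at [0.132, -0.534, 0.206] pointing down, gripper open.
Joint ranges: [-3.1, 3.1], [-0.76, 2.03], [0.27, 2.55], [-1.08, 4.22], [0.17, 2.65], [-2.57, 2.57]. Speed limits (rad/s): [2.79, 2.79, 3.14, 3.14, 3.14, 3.14].

### API

Orientations are given as a unit quaternion [x, y, z, w].
In Python, from bench import status, imaging, job gives the robot as it stands. The module is installed in compiled form; this text tells all that it offers.
- The arm moves only by the tool arm_command, never from a script. Its argument "targets" is a list of rows, each a list of 4 numbers: the shift along the tool's x, y, z in cm, then the turn about the tool's z in degrees. A call has 1 to 5 rows; each row is the pose to reach, as a shift and turn from the pose commanded when the call began, along the tool's axes at that moment; what a row does not reach only later rows make up. A row lasts 1/12 s, in which the tool goes at most 41.7 mm and 7.16 degrees, less where a joint would pass 70% of its speed; a pose out of reach is approached as far as the arm can. A call with a gripper value outside its range is refused whole. "jaw" is the closure, from 0 (fully open) to 1 (shut), set as the call begins (left out, the last holds). The fingers move at their own pace and stop on an object; "force" is the grip in N (left out, the last holds). Time passes only in rows, so rows that repeat a pose let the fingers close. It gives the time, the measured TCP pose, the force, the opening and the grip force at its end, in the units of the state.
- status.get_state(): the state, without advancing time (a new reading comes with each control period).
- imaging.read_camera(name): name is "side" or "top" or "wrist"; returns the picture (384x512x3 uint8, blue, green, red); there is no depth.
- imaging.camera_model(name): a dict with "intrinsics" (3x3 intrinsics, pixels), "T" (4x4, takes a point from camera to world coordinates). Camera axes: x right, y up, looking along -z (the intrinsics and any distortion apply to the point x, -y, -z); pixel columns grow to the right and rows downward; lengths in m; the calibration is good to about 2 mm. A picture is of the moment at which its call begins: read the wrist's pose just before it. camera_model takes no time and is no camera call; for the wrist camera it gives the pose at the moment of the call.
- job.finish_job(): hands the job in; it is judged then, once.
The state is a dict: "t": time; "joints": joint angles; "dq": joint speeds; "joint_efforts": joint torques, N m; "ee_pos": TCP position; "tcp_rot": TCP orientation; "ft_force": force on the tool from outside, world axes, zero at the start; "moment": the same for the moment, N m; "grip_width": finger opening in m; "finger_force": force on a finger pad.
Only numpy, scipy, OpenCV 4.12 (cv2) and the standard library are available. Lean on these libraries where they do the work, as an engineer would, in place of code of your own. Each camera call takes 0.05 s, during which the arm holds its last target. There are 200 camera calls.

## Working session

There is one attempt and no reset: what is moved stays moved. The work goes in short steps, Python scripts to look and compute and a tool call to move; the robot and the scene stay as the last step left them, time stands still between calls to the robot, and variables do not carry over. Pictures are saved under pics/ and viewed, at most 14 in all, crops included, and the job is handed in when it is done.

Besides the shell and the picture viewer there is one more tool, called after "Call:" in YAML: its name, and indented under it one key for each argument. arm_command: Moves the arm, as the interface text tells. Its arguments: {"type":"object","properties":{"targets":{"type":"array","items":{"type":"array","items":{"type":"number"}}},"jaw":{"type":"number"},"force":{"type":"number"}},"required":["targets"]}

```bash
mkdir -p pics
cat > h.py <<'E'
import numpy as np, cv2
from bench import status, imaging, job
from scipy.spatial.transform import Rotation as R
def cam(n):
    m=imaging.camera_model(n); return np.array(m['intrinsics']),np.array(m['T']),m
def proj(n,P,c=None):
    K,T,_=c or cam(n); P=np.atleast_2d(P); p=(P-T[:3,3])@T[:3,:3]; p=p*[1,-1,-1]
    q=p@K.T; return q[:,:2]/q[:,2:]
def ray(n,uv,z,c=None):
    K,T,_=c or cam(n); uv=np.atleast_2d(uv); d=np.c_[uv,np.ones(len(uv))]@np.linalg.inv(K).T
    d=(d*[1,-1,-1])@T[:3,:3].T; o=T[:3,3]; s=(z-o[2])/d[:,2]; return o+d*s[:,None]
def grab(n,f=None):
    c=cam(n); im=imaging.read_camera(n)
    if f: cv2.imwrite('pics/'+f,im)
    return im,c
E
python3 - <<'E'
from h import *
s=status.get_state(); print({k:np.round(v,3) for k,v in s.items()})
for n in ['top','side','wrist']:
    im,c=grab(n,n+'0.png'); print(n,c[0].round(1).tolist(),c[1].round(3).tolist(),c[2].keys())
E
```

```text
{'t': np.float64(0.0), 'joints': array([-1.432,  0.088,  1.372, -0.   ,  1.684, -0.103]), 'dq': array([-0.   , -0.   , -0.001,  0.   ,  0.001, -0.   ]), 'joint_efforts': array([-1.0000e-03, -3.4019e+01, -3.0243e+01,  7.2000e-02,  3.3000e-02,
       -0.0000e+00]), 'ee_pos': array([ 0.132, -0.533,  0.204]), 'tcp_rot': array([ 0.993,  0.121, -0.   , -0.001]), 'ft_force': array([-0.203, -0.267,  0.02 ]), 'moment': array([ 0.027,  0.038, -0.005]), 'finger_force': np.float64(0.0), 'grip_width': np.float64(0.094)}
top [[392.3, 0.0, 256.0], [0.0, 392.3, 189.9], [0.0, 0.0, 1.0]] [[-0.017, 0.987, -0.158, 0.386], [-1.0, -0.02, -0.016, -0.051], [-0.019, 0.158, 0.987, 1.078], [0.0, 0.0, 0.0, 1.0]] dict_keys(['intrinsics', 'T'])
side [[429.8, 0.0, 252.3], [0.0, 429.8, 199.0], [0.0, 0.0, 1.0]] [[-0.932, 0.234, -0.276, 0.24], [-0.362, -0.584, 0.727, 0.772], [0.008, 0.778, 0.629, 0.778], [0.0, 0.0, 0.0, 1.0]] dict_keys(['intrinsics', 'T'])
wrist [[267.0, 0.0, 251.4], [0.0, 267.0, 191.2], [0.0, 0.0, 1.0]] [[0.24, 0.936, 0.258, 0.207], [-0.971, 0.232, 0.061, -0.515], [-0.002, -0.265, 0.964, 0.384], [0.0, 0.0, 0.0, 1.0]] dict_keys(['intrinsics', 'T'])
```

View pics/top0.png

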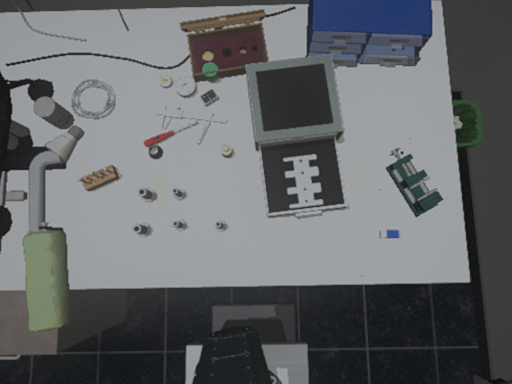

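View pics/side0.png

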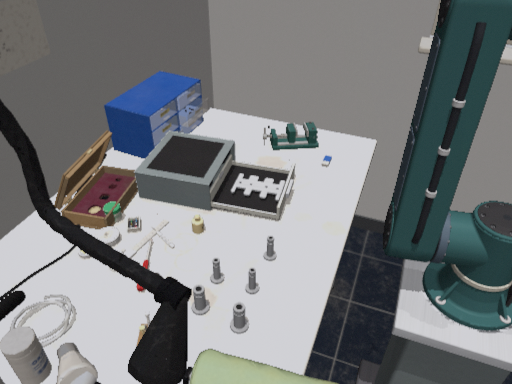

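The top view shows five sleeves: large at (146,194) and (142,229), small at (179,193), (179,225) and (220,226). The drawer with the plate is at about (303,180), the brass weight at (226,150), the loupe at (155,152) and the eraser at (389,234). The side view agrees.

Run:
```python
from h import *
t=cv2.imread('pics/top0.png'); s=cv2.imread('pics/side0.png')
a=cv2.resize(t[175:245,125:235],None,fx=5,fy=5,interpolation=cv2.INTER_CUBIC) #550x350
b=cv2.resize(t[125:225,240:360],None,fx=5,fy=5,interpolation=cv2.INTER_CUBIC)
c=cv2.resize(s[225:335,180:285],None,fx=5,fy=5,interpolation=cv2.INTER_CUBIC)
d=cv2.resize(s[150:220,205:300],None,fx=6,fy=6,interpolation=cv2.INTER_CUBIC)
cv2.imwrite('pics/a.png',np.hstack([cv2.copyMakeBorder(b,0,0,0,0,0)]))
m=np.zeros((550,800,3),np.uint8); c=cv2.resize(s[225:335,180:285],(400,420)); 
cv2.imwrite('pics/c.png',cv2.resize(s[225:335,180:285],(525,550),interpolation=cv2.INTER_CUBIC))
cv2.imwrite('pics/ta.png',a)
```

```text
(no output)
```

View pics/a.png

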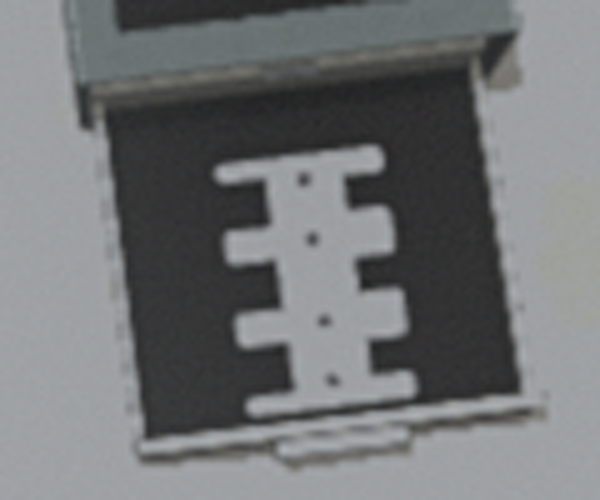

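View pics/ta.png

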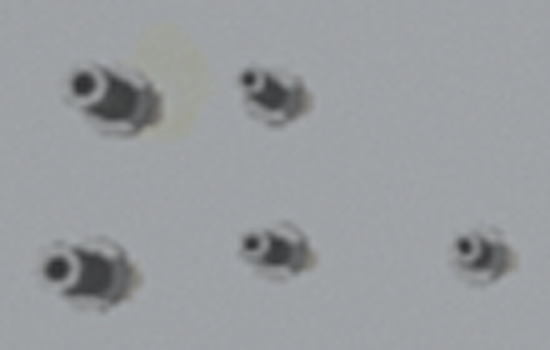

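View pics/c.png

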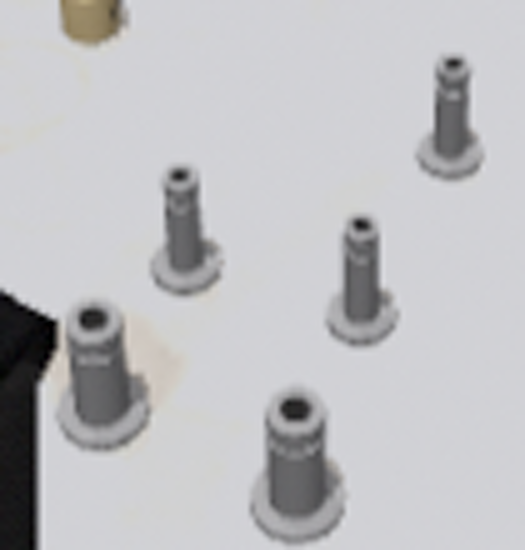

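The crops show clear bores on the sleeve tops and the plate's corners. From the front, the left edge of the plate has the wide slots and the right edge the narrow ones. Next I triangulate.

Run:
```python
from h import *
ct,cs=cam('top'),cam('side')
top={'L1':(84,84),'L2':(58,268),'S1':(250,79),'S2':(253,243),'S3':(465,246)}
side={'L1':(93,319),'L2':(295,409),'S1':(179,175),'S2':(361,226),'S3':(454,65)}
def Pm(c): 
    K,T,_=c; D=np.diag([1,-1,-1]); return K@D@np.c_[T[:3,:3].T,-T[:3,:3].T@T[:3,3]]
for k in top:
    a=np.array(top[k])/5+[125,175]-.4; b=np.array(side[k])/5+[180,225]-.4
    X=cv2.triangulatePoints(Pm(ct),Pm(cs),a.reshape(2,1),b.reshape(2,1)); X=X[:3,0]/X[3,0]
    print(k,X.round(4),ray('top',a,.064,ct).round(4))
pc=np.array([(248,408),(415,385),(215,173),(383,153)])/5+[240,125]-.4
P=ray('top',pc,.025,ct); print(P.round(4))
c=P.mean(0); x=(P[2]+P[3]-P[0]-P[1]); yaw=np.arctan2(x[1],x[0]); print(c,np.degrees(yaw),np.linalg.norm(x)/2, np.linalg.norm(P[0]-P[1]))
s=status.get_state(); print(R.from_quat(s['tcp_rot']).as_matrix().round(3).tolist())
K,T,_=cam('wrist'); print('wrist rel', (R.from_quat(s['tcp_rot']).as_matrix().T@(T[:3,3]-s['ee_pos'])).round(4))
```

```text
L1 [0.5505 0.2674 0.0652] [[0.5506 0.2677 0.064 ]]
L2 [0.4543 0.2783 0.0648] [[0.4542 0.2785 0.064 ]]
S1 [0.5516 0.1798 0.0651] [[0.5515 0.18   0.064 ]]
S2 [0.4652 0.1771 0.0641] [[0.4652 0.1771 0.064 ]]
S3 [0.4611 0.0668 0.0644] [[0.4616 0.0669 0.064 ]]
[[ 0.5083 -0.1222  0.025 ]
 [ 0.519  -0.2125  0.025 ]
 [ 0.6386 -0.108   0.025 ]
 [ 0.6479 -0.2006  0.025 ]]
[ 0.5784498  -0.16084236  0.025     ] 5.723101684303064 0.13028038010675957 0.090981613152272
[[0.971, 0.239, -0.0], [0.239, -0.971, 0.002], [0.0, -0.002, -1.0]]
wrist rel [ 0.0777 -0.0003 -0.1792]
```

Call:
arm_command:
  targets:
    - [3,-1.8,-0.7,0]
    - [6,-3.6,-1.3,0]
    - [9,-5.4,-2,0]
    - [12,-7.2,-2.6,0]
    - [15,-9,-3.2,0]
  jaw: 0.3

```text
t: 0.57
ee_pos: [0.2565, -0.4093, 0.2374]
tcp_rot: [0.993, 0.12, -0.0, -0.0]
ft_force: [0.7, -0.4, 0.3]
grip_width: 0.0663
finger_force: 0.0
```

Call:
arm_command:
  targets:
    - [3,-1.8,-0.7,0]
    - [6,-3.6,-1.3,0]
    - [9,-5.4,-2,0]
    - [12,-7.2,-2.6,0]
    - [15,-9,-3.2,0]

```text
t: 0.98
ee_pos: [0.3807, -0.2859, 0.2696]
tcp_rot: [0.993, 0.121, -0.0, 0.0]
ft_force: [0.3, -1.6, 0.6]
grip_width: 0.0659
finger_force: 0.0
```

Call:
arm_command:
  targets:
    - [3,-1.8,-0.7,2]
    - [6,-3.6,-1.3,4]
    - [9,-5.4,-2,6]
    - [12,-7.2,-2.6,7.6]
    - [14.7,-9.4,-3.2,7.6]

```text
t: 1.4
ee_pos: [0.5012, -0.1597, 0.3011]
tcp_rot: [0.999, 0.054, -0.0, -0.0]
ft_force: [0.4, -0.2, -0.1]
grip_width: 0.0656
finger_force: 0.0
```

Call:
arm_command:
  targets:
    - [0,0,0,0]
    - [0,0,0,0]

```text
t: 1.57
ee_pos: [0.5008, -0.1596, 0.3012]
tcp_rot: [0.998, 0.056, -0.0, 0.0]
ft_force: [-0.0, 0.4, 0.3]
grip_width: 0.0658
finger_force: 0.0
```

Run:
```python
from h import *
s=status.get_state(); print(s['ee_pos'],s['t']); im,c=grab('wrist','w1.png'); np.savez('pics/w1.npz',K=c[0],T=c[1])
print(np.degrees(R.from_quat(s['tcp_rot']).as_euler('zyx')))
```

```text
[ 0.50079689 -0.15964499  0.3011534 ] 1.5667
[-6.45790549e+00 -4.03013929e-02  1.79991482e+02]
```

View pics/w1.png

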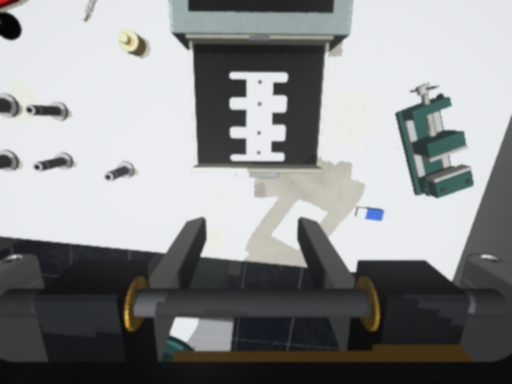

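The wrist view shows the drawer almost aligned with the tool, with the plate spanning about (230,71) to (288,161). I will measure the plate outline by segmentation in the wrist and top images.

```bash
cat >> h.py <<'E'
def plate(n,im,c,seed,up=4,z=.025):
    h=40; x0,y0=max(seed[0]-70,0),max(seed[1]-80,0)
    g=cv2.cvtColor(im,cv2.COLOR_BGR2GRAY)[y0:seed[1]+80,x0:seed[0]+70]
    g=cv2.resize(g,None,fx=up,fy=up,interpolation=cv2.INTER_CUBIC)
    w=g[(seed[1]-y0)*up,(seed[0]-x0)*up]; m=(g>(int(w)+35)/2).astype(np.uint8)
    _,l=cv2.connectedComponents(m); b=(l==l[(seed[1]-y0)*up,(seed[0]-x0)*up]).astype(np.uint8)
    ct=max(cv2.findContours(b,cv2.RETR_EXTERNAL,cv2.CHAIN_APPROX_NONE)[0],key=len)[:,0]
    uv=(ct+.5)/up-.5+[x0,y0]; P=ray(n,uv,z,c)[:,:2]
    r=cv2.minAreaRect((P*1000).astype(np.float32)); return r,P
E
python3 - <<'E'
from h import *
d=np.load('pics/w1.npz'); cw=(d['K'],d['T'],0)
print(plate('w',cv2.imread('pics/w1.png'),cw,(258,118))[0])
print(plate('t',cv2.imread('pics/top0.png'),cam('top'),(302,185))[0])
# two-view height check of plate: size at z
E
```

```text
((577.9677124023438, -160.4776153564453), (141.90541076660156, 94.18244171142578), 6.076974868774414)
((578.120361328125, -160.54640197753906), (142.319580078125, 93.8388442993164), 5.770137786865234)
```

Call:
arm_command:
  targets:
    - [-0.2,-2.4,2,0.4]
    - [-0.4,-4.8,4,0.4]
    - [-0.6,-7.2,6,0.4]
    - [-0.7,-9.7,8,0.4]
    - [-0.8,-12.2,10,0.4]
  jaw: 0.4

```text
t: 2.03
ee_pos: [0.4776, -0.0412, 0.2002]
tcp_rot: [0.999, 0.049, -0.0, 0.0]
ft_force: [1.5, -0.7, -0.2]
grip_width: 0.0561
finger_force: 0.0
```

Call:
arm_command:
  targets:
    - [-0.2,-2.7,2.3,0]
    - [-0.4,-5.4,4.6,0]
    - [-0.6,-8,7,0]
    - [-0.7,-10.7,9.1,0]
    - [-0.7,-10.7,9.1,0]

```text
t: 2.45
ee_pos: [0.4561, 0.0671, 0.1051]
tcp_rot: [0.999, 0.052, -0.005, -0.001]
ft_force: [-1.0, -1.2, -0.4]
grip_width: 0.0563
finger_force: 0.0
```

```bash
cat >> h.py <<'E'
ex=np.array([np.cos(np.radians(6)),np.sin(np.radians(6))]); ey=np.array([-ex[1],ex[0]])
def ab(p): return np.array([p[0]*ex[0]+p[1]*ex[1], p[0]*ey[0]+p[1]*ey[1]])
TOP0={'L1':(84,84),'L2':(58,268),'S1':(250,79),'S2':(253,243),'S3':(465,246)}
TOP0={k:np.array(v)/5+[125,175]-.4 for k,v in TOP0.items()}
def track(names,f=None):
    t0=cv2.imread('pics/top0.png'); im,c=grab('top',f); s=status.get_state()
    print('tcp ab z',(ab(s['ee_pos'])*1000).round(1),(s['ee_pos'][2]*1000).round(1),'yaw',np.degrees(np.arctan2(*R.from_quat(s['tcp_rot']).as_matrix()[[1,0],0])).round(2),'t',s['t'])
    for n in names:
        u,v=np.round(TOP0[n]+[4,2]).astype(int); tp=t0[v-10:v+11,u-10:u+13]
        y0,x0=v-40,u-40; r=cv2.matchTemplate(im[y0:v+41,x0:u+43],tp,cv2.TM_CCOEFF_NORMED)
        _,q,_,l=cv2.minMaxLoc(r); l=np.array(l)-30
        P=ray('top',TOP0[n]+l,.064,c)[0]; print(n,'score',round(q,2),'shift px',l,'ab',(ab(P)*1000).round(1))
E
python3 -c "
from h import *
track(['L1','L2','S1','S2','S3'])
s=status.get_state(); im,c=grab('wrist','w2.png'); np.savez('pics/w2.npz',K=c[0],T=c[1])
print(proj('w',np.r_[.4613,.0668,.064],c),proj('w',np.r_[.4613,.0668,.0],c))"
```

```text
tcp ab z [462.3  17. ] 107.5 yaw 5.93 t 2.5
L1 score 0.59 shift px [0 0] ab [575.6 208.7]
L2 score 0.72 shift px [0 0] ab [480.8 229.5]
S1 score 0.47 shift px [-20  -7] ab [592.5 172.3]
S2 score 0.39 shift px [25  6] ab [457.7  64.5]
S3 score 0.49 shift px [23  1] ab [456.1 -40.5]
[[250.51341119 204.9961152 ]] [[250.73026612 186.42154346]]
```

View pics/w2.png

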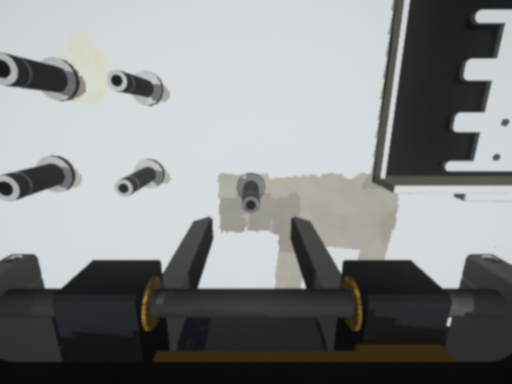

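The bore is at (250,204), where I predicted it, so the estimates hold. Descending and gripping.

Call:
arm_command:
  targets:
    - [0,0,3,0]
    - [0,0,6,0]
    - [0,0,8.5,0]
    - [0,0,8.5,0]
    - [0,0,8.5,0]

```text
t: 2.97
ee_pos: [0.4611, 0.0635, 0.0257]
tcp_rot: [0.999, 0.05, -0.0, 0.0]
ft_force: [0.3, 0.2, 0.7]
grip_width: 0.0565
finger_force: 0.0
```

Call:
arm_command:
  targets:
    - [0,0,0,0]
    - [0,0,0,0]
    - [0,0,0,0]
    - [0,0,0,0]
    - [0,0,0,0]
  jaw: 1
  force: 25

```text
t: 3.38
ee_pos: [0.4617, 0.0652, 0.0265]
tcp_rot: [0.999, 0.051, 0.001, 0.0]
ft_force: [0.2, -0.3, 0.5]
grip_width: 0.0263
finger_force: 0.0
```

Call:
arm_command:
  targets:
    - [0,0,0,0]
    - [0,0,-1,0]
    - [0,0,-2,0]
    - [0,0,-2,0]

```text
t: 3.72
ee_pos: [0.4628, 0.0653, 0.0482]
tcp_rot: [0.999, 0.051, 0.002, 0.0]
ft_force: [1.5, 0.7, -0.0]
grip_width: 0.0154
finger_force: 25.0
```

```bash
python3 -c "
from h import *
s=status.get_state(); print(s['grip_width'],s['finger_force'],s['ft_force'].round(2)); track([])
im,c=grab('wrist','w3.png'); p=s['ee_pos'].copy(); p[2]+=.040; print(proj('w',p,c))
cv2.imwrite('pics/w3c.png',cv2.resize(im[150:260,190:310],None,fx=5,fy=5))"
```

```text
0.015423518340408953 24.999463856220245 [ 1.46  0.69 -0.02]
tcp ab z [466.7  16.6] 47.4 yaw 5.86 t 3.7667
[[252.12418354 256.34008472]]
```

View pics/w3c.png

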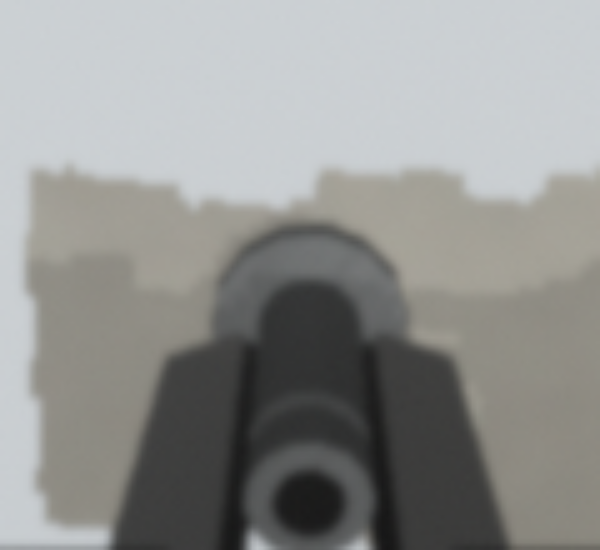

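The sleeve is held upright between the pads. The bore is at (252,250) and the far rim of the flange at (252,195). Next I solve for how it sits in the hand.

```bash
cat >> h.py <<'E'
def inhand(r,vb,vf):
    from scipy.optimize import fsolve
    s=status.get_state(); c=cam('wrist'); p=s['ee_pos']; M=R.from_quat(s['tcp_rot']).as_matrix()
    def f(q):
        da,hz=q; foot=p+M@np.array([da,0,-hz]) # hz = underside height relative to tcp (up +)
        b=proj('w',foot+M@np.array([0,0,-.064]),c)[0,1]
        e=max(proj('w',foot+M@np.array([r,0,-z]),c)[0,1] for z in (0,.006)) if False else proj('w',foot+M@np.array([r,0,-.006]),c)[0,1]
        return [b-vb,e-vf]
    x=fsolve(f,[0,-.024]); print('a off mm, underside rel tcp mm',(x*1000).round(1));
E
python3 -c "
from h import *
for vb,vf in((250,195.2),(249.5,196),(250.5,194.5)): inhand(.016,vb,vf)"
```

```text
a off mm, underside rel tcp mm [  4.  -24.2]
a off mm, underside rel tcp mm [  2.2 -28.4]
a off mm, underside rel tcp mm [  5.7 -20.5]
```

Call:
arm_command:
  targets:
    - [0,0,0.8,0]
    - [0,0,1.4,0]
    - [0,0,1.5,0]
    - [0,0,1.5,0]

```text
t: 4.15
ee_pos: [0.4599, 0.0652, 0.0291]
tcp_rot: [0.999, 0.051, -0.001, -0.0]
ft_force: [-0.1, 0.5, -0.8]
grip_width: 0.0154
finger_force: 25.0
```

Call:
arm_command:
  targets:
    - [0,0,0,0]
    - [0,0,0.4,0]
    - [0,0,0.4,0]
  jaw: 0.78

```text
t: 4.4
ee_pos: [0.4607, 0.0652, 0.0259]
tcp_rot: [0.999, 0.051, -0.0, 0.0]
ft_force: [-0.7, 0.5, 0.4]
grip_width: 0.0209
finger_force: 0.0
```

Call:
arm_command:
  targets:
    - [0,0,0,0]
    - [0,0,0,0]
    - [0,0,0,0]
    - [0,0,0,0]
    - [0,0,0,0]
  jaw: 1

```text
t: 4.82
ee_pos: [0.4609, 0.0651, 0.0264]
tcp_rot: [0.999, 0.051, -0.0, 0.0]
ft_force: [-0.3, -0.7, -1.1]
grip_width: 0.0156
finger_force: 25.0
```

Call:
arm_command:
  targets:
    - [0,0,-3,0]
    - [0,0,-6,0]
    - [0,0,-9.5,0]
    - [0,0,-9.5,0]
    - [0,0,-9.5,0]

```text
t: 5.23
ee_pos: [0.4628, 0.0652, 0.1242]
tcp_rot: [0.999, 0.051, 0.003, 0.0]
ft_force: [-1.1, -0.6, -1.6]
grip_width: 0.0154
finger_force: 25.0
```

```bash
python3 -c "
from h import *
s=status.get_state(); print(s['grip_width'],s['finger_force'],s['ft_force'].round(2)); track([])
im,c=grab('wrist','w4.png'); np.savez('pics/w4.npz',K=c[0],T=c[1])
for h in (.036,.038,.040): print(proj('w',s['ee_pos']+[0,0,h],c))
sd,cs=grab('side','s4.png'); print(proj('side',s['ee_pos']+[0,0,.0385],cs))
p=proj('side',s['ee_pos'],cs)[0].astype(int); print(p)
A=cv2.resize(im[150:270,190:310],(480,480)); B=cv2.resize(sd[p[1]-40:p[1]+40,p[0]-25:p[0]+25],(300,480)); cv2.imwrite('pics/w4c.png',np.hstack([A,B]))"
```

```text
0.015440089153131322 24.99980539083481 [-1.07 -0.57 -1.61]
tcp ab z [465.6  16.6] 122.0 yaw 5.85 t 5.2833
[[252.27426047 252.49714857]]
[[252.2843232  254.17864183]]
[[252.29464087 255.90273565]]
[[271.26485767 205.2732986 ]]
[270 218]
```

View pics/w4c.png

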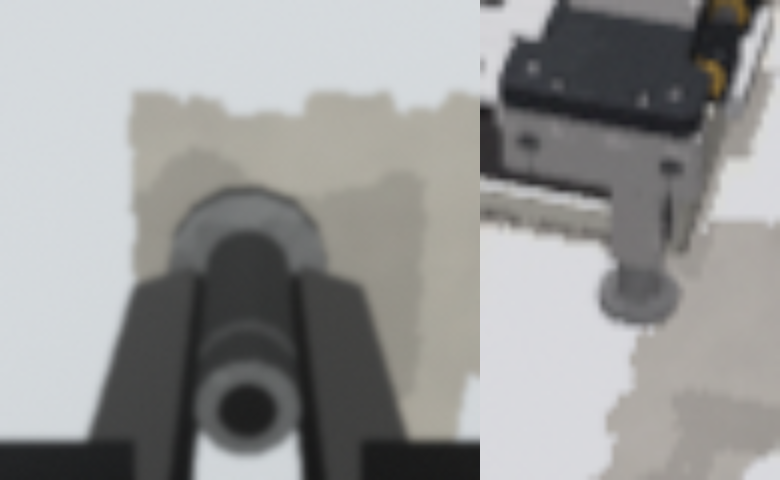

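The sleeve is gripped cleanly, with the bore at (252,252), about 1 mm forward in the pads. Carrying it over the lane.

Call:
arm_command:
  targets:
    - [1.4,3.1,0,0]
    - [2.8,6.2,0,0]
    - [4.2,9.3,0,0]
    - [5.6,12.4,0,0]
    - [6.9,15.4,0,0]

```text
t: 5.8
ee_pos: [0.5447, -0.0822, 0.119]
tcp_rot: [0.999, 0.051, -0.002, -0.001]
ft_force: [0.6, 0.7, -1.1]
grip_width: 0.0157
finger_force: 25.0
```

Call:
arm_command:
  targets:
    - [1.4,3.1,0,0]
    - [2.8,6.2,0,0]
    - [4.2,9.3,0,0]
    - [5.6,12.4,0,0]
    - [6.9,15.4,0,0]

```text
t: 6.22
ee_pos: [0.6292, -0.2283, 0.1184]
tcp_rot: [0.999, 0.051, -0.002, -0.001]
ft_force: [-0.2, -0.2, -0.8]
grip_width: 0.0153
finger_force: 25.0
```

Call:
arm_command:
  targets:
    - [0,0,0,0]
    - [0,0,0,0]

```text
t: 6.38
ee_pos: [0.6286, -0.2281, 0.1177]
tcp_rot: [0.999, 0.05, -0.003, -0.001]
ft_force: [0.0, 0.5, -2.4]
grip_width: 0.0154
finger_force: 25.0
```

```bash
python3 -c "
from h import *
track(['L1','L2','S1','S2'])
im,c=grab('wrist','w5.png'); np.savez('pics/w5.npz',K=c[0],T=c[1])
u=proj('w',np.r_[.578,-.1605,.025],c)[0].round().astype(int); print(u)
"
```

```text
tcp ab z [ 601.3 -291.3] 118.5 yaw 5.8 t 6.4333
L1 score 1.0 shift px [0 0] ab [575.6 208.7]
L2 score 1.0 shift px [0 0] ab [480.8 229.5]
S1 score 1.0 shift px [0 0] ab [567.3 121.4]
S2 score 1.0 shift px [0 0] ab [481.2 127.5]
[188 231]
```

View pics/w5.png

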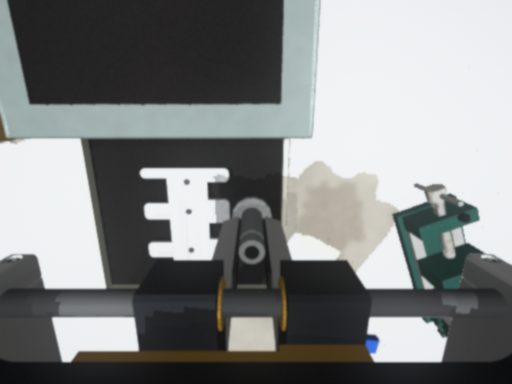

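The sleeve hangs over the right-hand lane next to slot 3, whose gap lies at about (215,192). Lowering now.

Call:
arm_command:
  targets:
    - [0.2,0,2.5,0]
    - [0.2,0,5,0]
    - [0.2,0,7,0]
    - [0.2,0,8,0]
    - [0.2,0,8,0]

```text
t: 6.9
ee_pos: [0.6298, -0.2248, 0.0391]
tcp_rot: [0.999, 0.052, -0.002, -0.001]
ft_force: [0.6, -0.0, -1.2]
grip_width: 0.0156
finger_force: 25.0
```

Call:
arm_command:
  targets:
    - [0,0,0,0]
    - [0,0,0,0]

```text
t: 7.07
ee_pos: [0.6325, -0.2268, 0.0434]
tcp_rot: [0.999, 0.051, 0.001, 0.001]
ft_force: [0.5, 0.7, -0.6]
grip_width: 0.0158
finger_force: 25.0
```

```bash
python3 -c "
from h import *
track([]); print(status.get_state()['ft_force'].round(2))
im,c=grab('wrist','w6.png'); print(proj('w',np.r_[.604*ex-.274*ey,.025],c),proj('w',np.r_[.558*ex-.274*ey,.025],c)) 
cv2.imwrite('pics/w6c.png',cv2.resize(im[120:290,130:330],(800,600)))
"
```

```text
tcp ab z [ 605.5 -291.9] 43.6 yaw 5.88 t 7.1167
[ 0.15  0.11 -2.15]
[[229.28709986 221.18921265]] [[230.58994825 272.51694953]]
```

View pics/w6c.png

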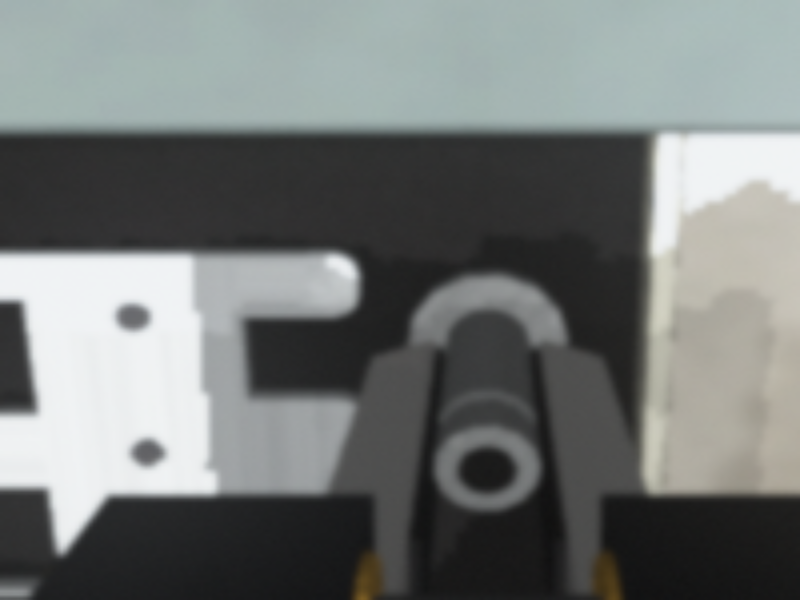

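Slot 3 is at row 220 in the picture, as predicted (221). Letting the arm settle before the slide.

Call:
arm_command:
  targets:
    - [0,0,0,0]
    - [0,0,0,0]
    - [0,0,0,0]

```text
t: 7.42
ee_pos: [0.6318, -0.2271, 0.042]
tcp_rot: [0.999, 0.051, 0.0, 0.0]
ft_force: [1.0, -0.7, -0.9]
grip_width: 0.0153
finger_force: 25.0
```

Call:
arm_command:
  targets:
    - [0,0,0,0]
    - [0,0,0,0]
    - [0,0,0,0]

```text
t: 7.67
ee_pos: [0.6316, -0.227, 0.0414]
tcp_rot: [0.999, 0.051, -0.0, 0.0]
ft_force: [-0.5, 0.6, -1.1]
grip_width: 0.0152
finger_force: 25.0
```

```bash
python3 -c "
from h import *
track([]); track([]); track([])
s=status.get_state();print(s['ft_force'].round(2),s['dq'].round(3))
"
```

```text
tcp ab z [ 604.4 -291.8] 41.4 yaw 5.85 t 7.7167
tcp ab z [ 604.4 -291.8] 41.4 yaw 5.85 t 7.7667
tcp ab z [ 604.5 -291.7] 41.4 yaw 5.85 t 7.8167
[-0.24  0.21 -1.18] [-0.    -0.002  0.002  0.001 -0.002 -0.001]
```

Call:
arm_command:
  targets:
    - [-0.12,0,0.2,0]
    - [-0.12,0,0.35,0]
    - [-0.12,0,0.35,0]
    - [-0.12,0,0.35,0]
    - [-0.12,0,0.35,0]

```text
t: 8.23
ee_pos: [0.6304, -0.2271, 0.0379]
tcp_rot: [0.999, 0.051, -0.0, 0.0]
ft_force: [0.9, -0.0, -1.5]
grip_width: 0.0154
finger_force: 25.0
```

Call:
arm_command:
  targets:
    - [0,-0.5,0,0]
    - [0,-1,0,0]
    - [0,-1.5,0,0]
    - [0,-2,0,0]
    - [0,-2,0,0]

```text
t: 8.65
ee_pos: [0.6284, -0.2057, 0.038]
tcp_rot: [0.999, 0.052, -0.0, -0.0]
ft_force: [0.7, 0.0, -0.6]
grip_width: 0.0152
finger_force: 25.0
```

Call:
arm_command:
  targets:
    - [0,-0.5,0,0]
    - [0,-1,0,0]
    - [0,-1.5,0,0]
    - [0,-2,0,0]
    - [0,-2,0,0]

```text
t: 9.07
ee_pos: [0.6264, -0.1871, 0.0381]
tcp_rot: [0.999, 0.051, 0.0, 0.001]
ft_force: [-0.1, -0.7, -1.4]
grip_width: 0.0157
finger_force: 25.0
```

Call:
arm_command:
  targets:
    - [0,0,0,0]
    - [0,0,0,0]
    - [0,0,0,0]
    - [0,0,0,0]

```text
t: 9.4
ee_pos: [0.6264, -0.1872, 0.0379]
tcp_rot: [0.999, 0.051, -0.0, -0.0]
ft_force: [0.0, -0.1, -1.0]
grip_width: 0.0156
finger_force: 25.0
```

```bash
python3 -c "
from h import *
track([])
s=status.get_state();print(s['ft_force'].round(2),s['grip_width'])
im,c=grab('wrist','w7.png')
cv2.imwrite('pics/w7c.png',cv2.resize(im[120:290,150:350],(800,600)))
"
```

```text
tcp ab z [ 603.4 -251.7] 37.9 yaw 5.84 t 9.45
[ 0.13 -0.08 -0.29] 0.015533762084461233
```

View pics/w7c.png

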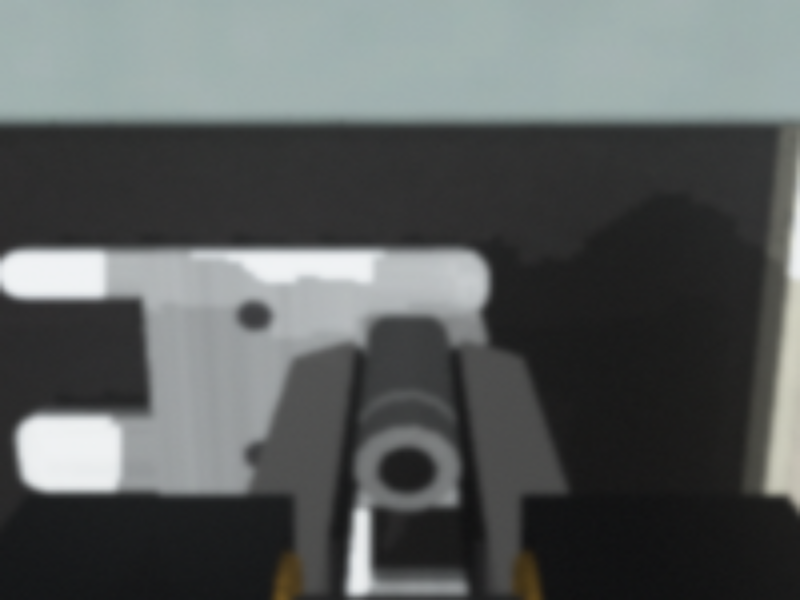

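The barrel is in slot 3 at its home depth. Releasing, lifting and going to the next small sleeve.

Call:
arm_command:
  targets:
    - [0,0,0,0]
    - [0,0,0,0]
    - [0,0,0,0]
    - [0,0,0,0]
  jaw: 0.7

```text
t: 9.83
ee_pos: [0.6265, -0.1874, 0.0383]
tcp_rot: [0.999, 0.051, 0.0, 0.0]
ft_force: [-0.3, -0.7, -0.2]
grip_width: 0.0283
finger_force: 0.0
```

Call:
arm_command:
  targets:
    - [0,0,-1.5,0]
    - [0,0,-4,0]
    - [0,0,-7,0]
    - [0,0,-9,0]

```text
t: 10.17
ee_pos: [0.6271, -0.1875, 0.1308]
tcp_rot: [0.999, 0.051, 0.001, 0.001]
ft_force: [-0.0, -0.6, 0.9]
grip_width: 0.0281
finger_force: 0.0
```

Call:
arm_command:
  targets:
    - [-0.8,-2.5,0,0]
    - [-1.6,-5,0,0]
    - [-2.4,-7.5,0,0]
    - [-3.2,-10,0,0]
    - [-4.1,-12.6,0,0]

```text
t: 10.58
ee_pos: [0.5723, -0.0653, 0.1282]
tcp_rot: [0.999, 0.051, 0.0, 0.0]
ft_force: [0.2, -0.5, 0.5]
grip_width: 0.0283
finger_force: 0.0
```

Call:
arm_command:
  targets:
    - [-0.8,-2.5,0,0]
    - [-1.6,-5,0,0]
    - [-2.4,-7.5,0,0]
    - [-3.2,-10,0,0]
    - [-4.1,-12.6,0,0]
  jaw: 0.5

```text
t: 11.0
ee_pos: [0.5186, 0.056, 0.1282]
tcp_rot: [0.999, 0.051, 0.0, 0.0]
ft_force: [1.0, 1.4, -0.9]
grip_width: 0.0471
finger_force: 0.0
```

Call:
arm_command:
  targets:
    - [-0.8,-2.5,0,0]
    - [-1.6,-5,0,0]
    - [-2.4,-7.5,0,0]
    - [-3.2,-10,0,0]
    - [-4,-12.7,0,0]

```text
t: 11.42
ee_pos: [0.4658, 0.1782, 0.1283]
tcp_rot: [0.999, 0.051, 0.0, 0.0]
ft_force: [0.6, -0.5, 0.2]
grip_width: 0.0468
finger_force: 0.0
```

Call:
arm_command:
  targets:
    - [0,0,0,0]
    - [0,0,0,0]
    - [0,0,0,0]
    - [0,0,0,0]
    - [0,0,0,0]

```text
t: 11.83
ee_pos: [0.4669, 0.1763, 0.128]
tcp_rot: [0.999, 0.05, 0.0, 0.0]
ft_force: [1.7, 0.5, 0.2]
grip_width: 0.047
finger_force: 0.0
```

```bash
cat >> h.py <<'E'
def bore(a,b,f=None,z=.064):
    # refine bore position near (a,b) in the wrist picture: darkest blob
    im,c=grab('wrist',f); u=proj('w',np.r_[a*ex+b*ey,z],c)[0]; x,y=u.round().astype(int); w=7
    g=cv2.resize(cv2.cvtColor(im,cv2.COLOR_BGR2GRAY)[y-w:y+w+1,x-w:x+w+1],None,fx=8,fy=8,interpolation=cv2.INTER_CUBIC)
    cv2.imwrite('pics/bore.png',g); m=(g<(int(g.min())+22)).astype(np.uint8); n,l,st,ce=cv2.connectedComponentsWithStats(m)
    for i in range(1,n):
        if st[i,4]>100:
            q=(ce[i]+.5)/8-.5+[x-w,y-w]; print('blob',st[i,4]/64,'uv',q.round(1),'pred',u.round(1),'ab',(ab(ray('w',q,z,c)[0])*1000).round(1))
E
python3 -c "
from h import *
track(['L1','L2','S1','S2']); bore(.4811,.1275,'w8.png')
s=status.get_state();print(s['grip_width'])
"
```

```text
tcp ab z [482.7 126.6] 127.9 yaw 5.75 t 11.8833
L1 score 0.52 shift px [ -6 -20] ab [631.2 220.5]
L2 score 0.45 shift px [-24   0] ab [488.5 291.8]
S1 score 0.51 shift px [10  6] ab [548.1  96.7]
S2 score 0.42 shift px [11 -1] ab [480.2  98.9]
blob 44.734375 uv [250.4 203.2] pred [250.9 203.5] ab [481.4 128. ]
0.04713827711588494
```

Call:
arm_command:
  targets:
    - [-0.1,-0.1,3,0]
    - [-0.1,-0.1,6,0]
    - [-0.1,-0.1,9,0]
    - [-0.1,-0.1,10.2,0]
    - [-0.1,-0.1,10.2,0]

```text
t: 12.35
ee_pos: [0.4622, 0.1768, 0.0218]
tcp_rot: [0.999, 0.051, -0.004, 0.001]
ft_force: [-0.3, 0.1, -1.6]
grip_width: 0.047
finger_force: 0.0
```

Call:
arm_command:
  targets:
    - [0,0,0,0]
    - [0,0,0,0]
    - [0,0,0,0]
    - [0,0,0,0]
    - [0,0,0,0]
  jaw: 1

```text
t: 12.77
ee_pos: [0.4662, 0.1784, 0.0273]
tcp_rot: [0.999, 0.051, 0.001, -0.0]
ft_force: [-0.1, -0.8, 1.0]
grip_width: 0.0172
finger_force: 0.3
```

Call:
arm_command:
  targets:
    - [0,0,0,0]
    - [0,0,0,0]
    - [0,0,0,0]
    - [0,0,0,0]
    - [0,0,0,0]

```text
t: 13.18
ee_pos: [0.4661, 0.1783, 0.0271]
tcp_rot: [0.999, 0.051, 0.001, -0.0]
ft_force: [0.5, -1.0, 5.8]
grip_width: 0.0155
finger_force: 25.0
```

Call:
arm_command:
  targets:
    - [0,0,-2,0]
    - [0,0,-5,0]
    - [0,0,-8,0]
    - [0,0,-10,0]

```text
t: 13.52
ee_pos: [0.4656, 0.1784, 0.128]
tcp_rot: [0.999, 0.051, 0.001, -0.0]
ft_force: [0.5, 0.1, 0.3]
grip_width: 0.0156
finger_force: 25.0
```

Call:
arm_command:
  targets:
    - [0.5,2.8,0,0]
    - [1,5.6,0,0]
    - [1.5,8.4,0,0]
    - [2,11.2,0,0]
    - [2.6,14,0,0]

```text
t: 13.93
ee_pos: [0.5049, 0.0405, 0.1252]
tcp_rot: [0.999, 0.051, -0.001, -0.0]
ft_force: [0.3, 0.2, -1.1]
grip_width: 0.0156
finger_force: 25.0
```

Call:
arm_command:
  targets:
    - [0.5,2.8,0,0]
    - [1,5.6,0,0]
    - [1.5,8.4,0,0]
    - [2,11.2,0,0]
    - [2.6,14,0,0]

```text
t: 14.35
ee_pos: [0.5451, -0.0962, 0.1249]
tcp_rot: [0.999, 0.051, -0.001, -0.0]
ft_force: [0.3, 0.3, -0.2]
grip_width: 0.0155
finger_force: 25.0
```

Call:
arm_command:
  targets:
    - [0.5,2.8,0,0]
    - [1,5.6,0,0]
    - [1.5,8.4,0,0]
    - [2,11.2,0,0]
    - [2.5,13.9,0,0]

```text
t: 14.77
ee_pos: [0.5842, -0.2319, 0.1247]
tcp_rot: [0.999, 0.051, -0.001, -0.001]
ft_force: [0.1, -0.1, -0.8]
grip_width: 0.0155
finger_force: 25.0
```

Call:
arm_command:
  targets:
    - [0,0,2.5,0]
    - [0,0,5,0]
    - [0,0,7,0]
    - [0,0,7,0]
    - [0,0,7,0]

```text
t: 15.18
ee_pos: [0.5831, -0.23, 0.0536]
tcp_rot: [0.999, 0.051, -0.002, -0.001]
ft_force: [1.0, -0.7, -0.5]
grip_width: 0.0155
finger_force: 25.0
```

Call:
arm_command:
  targets:
    - [0,0,0,0]
    - [0,0,0,0]
    - [0,0,0,0]
    - [0,0,0,0]
    - [0,0,0,0]

```text
t: 15.6
ee_pos: [0.5851, -0.2309, 0.0572]
tcp_rot: [0.999, 0.051, 0.001, 0.001]
ft_force: [0.0, -0.1, -0.2]
grip_width: 0.0153
finger_force: 25.0
```

```bash
python3 -c "
from h import *
track(['L1','L2','S1']); s=status.get_state(); p=ab(s['ee_pos']); bore(p[0],p[1],'w9.png',s['ee_pos'][2]+.038)
im,c=grab('wrist'); print(plate('w',im,c,tuple(proj('w',np.r_[.604*ex-.22*ey,.025],c)[0].round().astype(int)))[0])
"
```

```text
tcp ab z [ 557.7 -290.8] 56.9 yaw 5.86 t 15.65
L1 score 1.0 shift px [0 0] ab [575.6 208.7]
L2 score 1.0 shift px [0 0] ab [480.8 229.5]
S1 score 1.0 shift px [0 0] ab [567.3 121.4]
blob 111.28125 uv [251.3 255. ] pred [252.1 254.7] ab [ 557.4 -290.3]
((601.7538452148438, -158.57049560546875), (93.54593658447266, 93.79511260986328), 5.864233016967773)
```

Call:
arm_command:
  targets:
    - [0.1,0,0.8,0]
    - [0.1,0,1.5,0]
    - [0.1,0,1.8,0]
    - [0.1,0,1.8,0]
    - [0.1,0,1.8,0]

```text
t: 16.17
ee_pos: [0.5857, -0.2304, 0.0379]
tcp_rot: [0.999, 0.051, 0.0, -0.0]
ft_force: [-0.1, 0.7, 1.3]
grip_width: 0.0154
finger_force: 25.0
```

Call:
arm_command:
  targets:
    - [0,0,0,0]
    - [0,-0.5,0,0]
    - [0,-1,0,0]
    - [0,-1.5,0,0]
    - [0,-1.9,0,0]

```text
t: 16.58
ee_pos: [0.5835, -0.2112, 0.0379]
tcp_rot: [0.999, 0.051, -0.0, 0.0]
ft_force: [-0.4, -0.8, 0.7]
grip_width: 0.0152
finger_force: 25.0
```

Call:
arm_command:
  targets:
    - [0,-0.5,0,0]
    - [0,-1,0,0]
    - [0,-1.5,0,0]
    - [0,-2,0,0]
    - [0,-2,0,0]

```text
t: 17.0
ee_pos: [0.5815, -0.1916, 0.038]
tcp_rot: [0.999, 0.051, -0.0, 0.001]
ft_force: [0.2, -2.3, 0.6]
grip_width: 0.0153
finger_force: 25.0
```

Call:
arm_command:
  targets:
    - [0,0,0,0]
    - [0,0,0,0]
    - [0,0,0,0]
    - [0,0,0,0]

```text
t: 17.33
ee_pos: [0.5815, -0.1918, 0.0379]
tcp_rot: [0.999, 0.051, -0.0, -0.0]
ft_force: [-0.6, -1.5, 0.9]
grip_width: 0.0157
finger_force: 25.0
```

```bash
python3 -c "
from h import *
track([]); s=status.get_state(); p=ab(s['ee_pos']); bore(p[0],p[1],'w10.png',s['ee_pos'][2]+.037); print(s['ft_force'].round(2))
im,c=grab('top');print(plate('t',im,c,(302,185))[0])
"
```

```text
tcp ab z [ 558.3 -251.5] 37.9 yaw 5.84 t 17.3833
blob 113.375 uv [251.4 255.2] pred [252. 254.] ab [ 557.5 -251.1]
[-0.54 -0.57  0.75]
((576.732177734375, -111.13717651367188), (287.93804931640625, 443.72821044921875), 89.56380462646484)
```

Call:
arm_command:
  targets:
    - [0,0,0,0]
    - [0,0,0,0]
    - [0,0,0,0]
    - [0,0,0,0]
  jaw: 0.7

```text
t: 17.82
ee_pos: [0.5814, -0.1916, 0.0377]
tcp_rot: [0.999, 0.051, -0.0, -0.0]
ft_force: [-1.3, 0.2, 0.2]
grip_width: 0.0283
finger_force: 0.0
```

Call:
arm_command:
  targets:
    - [0,0,-1.5,0]
    - [0,0,-4,0]
    - [0,0,-7,0]
    - [0,0,-9,0]

```text
t: 18.15
ee_pos: [0.5822, -0.192, 0.1304]
tcp_rot: [0.999, 0.051, 0.001, 0.0]
ft_force: [0.6, 0.5, 0.4]
grip_width: 0.0282
finger_force: 0.0
```

Call:
arm_command:
  targets:
    - [0.1,-2.5,0,0]
    - [0.1,-5,0,0]
    - [0.2,-7.5,0,0]
    - [0.2,-10,0,0]
    - [0.3,-12.4,0,0]

```text
t: 18.57
ee_pos: [0.5715, -0.0669, 0.128]
tcp_rot: [0.999, 0.051, -0.0, -0.0]
ft_force: [0.5, 0.8, 0.4]
grip_width: 0.0281
finger_force: 0.0
```

Call:
arm_command:
  targets:
    - [0.1,-2.5,0,0]
    - [0.1,-5,0,0]
    - [0.2,-7.5,0,0]
    - [0.2,-10,0,0]
    - [0.3,-12.4,0,0]
  jaw: 0.5

```text
t: 18.98
ee_pos: [0.5618, 0.0569, 0.1279]
tcp_rot: [0.999, 0.051, -0.0, -0.0]
ft_force: [-0.3, 0.9, -0.7]
grip_width: 0.0472
finger_force: 0.0
```

Call:
arm_command:
  targets:
    - [0.1,-2.5,0,0]
    - [0.1,-5,0,0]
    - [0.2,-7.5,0,0]
    - [0.2,-10,0,0]
    - [0.3,-12.5,0,0]

```text
t: 19.4
ee_pos: [0.552, 0.1814, 0.1279]
tcp_rot: [0.999, 0.051, -0.0, -0.0]
ft_force: [0.1, 0.3, -0.2]
grip_width: 0.047
finger_force: 0.0
```

Call:
arm_command:
  targets:
    - [0,0,0,0]
    - [0,0,0,0]
    - [0,0,0,0]
    - [0,0,0,0]
    - [0,0,0,0]

```text
t: 19.82
ee_pos: [0.5527, 0.179, 0.1279]
tcp_rot: [0.999, 0.05, -0.0, 0.0]
ft_force: [0.2, -0.5, 0.6]
grip_width: 0.0472
finger_force: 0.0
```

```bash
python3 -c "
from h import *
track(['L1','L2']); bore(.5673,.1214,'w11.png')
"
```

```text
tcp ab z [568.4 120.3] 128.0 yaw 5.76 t 19.8667
L1 score 0.45 shift px [-27  -3] ab [592.5 279.2]
L2 score 0.55 shift px [11 27] ab [408.4 206.4]
blob 46.125 uv [250.3 202.7] pred [250.7 203. ] ab [567.6 121.8]
```

Call:
arm_command:
  targets:
    - [-0.1,-0.1,3,0]
    - [-0.1,-0.1,6,0]
    - [-0.1,-0.1,9,0]
    - [-0.1,-0.1,10.1,0]
    - [-0.1,-0.1,10.1,0]

```text
t: 20.33
ee_pos: [0.5486, 0.1799, 0.0231]
tcp_rot: [0.999, 0.051, -0.004, 0.001]
ft_force: [-1.4, -0.1, 0.2]
grip_width: 0.0473
finger_force: 0.0
```

Call:
arm_command:
  targets:
    - [0,0,0,0]
    - [0,0,0,0]
    - [0,0,0,0]
    - [0,0,0,0]
    - [0,0,0,0]
  jaw: 1

```text
t: 20.75
ee_pos: [0.5524, 0.1812, 0.0286]
tcp_rot: [0.999, 0.051, 0.001, -0.0]
ft_force: [-0.2, -0.6, 0.6]
grip_width: 0.0171
finger_force: 0.3
```

Call:
arm_command:
  targets:
    - [0,0,0,0]
    - [0,0,0,0]
    - [0,0,0,0]
    - [0,0,0,0]
    - [0,0,0,0]

```text
t: 21.17
ee_pos: [0.5524, 0.1811, 0.0284]
tcp_rot: [0.999, 0.051, 0.001, -0.0]
ft_force: [-0.5, 0.8, 4.9]
grip_width: 0.0154
finger_force: 25.0
```

Call:
arm_command:
  targets:
    - [0,0,-2,0]
    - [0,0,-5,0]
    - [0,0,-8,0]
    - [0,0,-10,0]

```text
t: 21.5
ee_pos: [0.5518, 0.1812, 0.129]
tcp_rot: [0.999, 0.051, 0.001, -0.0]
ft_force: [0.2, -0.3, -1.5]
grip_width: 0.0153
finger_force: 25.0
```

Call:
arm_command:
  targets:
    - [-0.4,2.8,0,0]
    - [-0.8,5.6,0,0]
    - [-1.2,8.4,0,0]
    - [-1.5,11.2,0,0]
    - [-1.9,13.8,0,0]

```text
t: 21.92
ee_pos: [0.5459, 0.0405, 0.126]
tcp_rot: [0.999, 0.051, -0.001, 0.0]
ft_force: [0.8, -0.3, -1.4]
grip_width: 0.0158
finger_force: 25.0
```

Call:
arm_command:
  targets:
    - [-0.4,2.8,0,0]
    - [-0.8,5.6,0,0]
    - [-1.2,8.4,0,0]
    - [-1.5,11.2,0,0]
    - [-1.8,13.7,0,0]

```text
t: 22.33
ee_pos: [0.5418, -0.0978, 0.126]
tcp_rot: [0.999, 0.051, -0.001, -0.0]
ft_force: [-0.1, 1.0, -1.7]
grip_width: 0.0158
finger_force: 25.0
```

Call:
arm_command:
  targets:
    - [-0.4,2.8,0,0]
    - [-0.8,5.6,0,0]
    - [-1.2,8.4,0,0]
    - [-1.5,11.2,0,0]
    - [-1.8,13.7,0,0]

```text
t: 22.75
ee_pos: [0.538, -0.2359, 0.1259]
tcp_rot: [0.999, 0.051, -0.001, -0.0]
ft_force: [1.1, -0.1, -1.7]
grip_width: 0.0158
finger_force: 25.0
```

Call:
arm_command:
  targets:
    - [0,0,2.5,0]
    - [0,0,5,0]
    - [0,0,7,0]
    - [0,0,7,0]
    - [0,0,7,0]

```text
t: 23.17
ee_pos: [0.5373, -0.2337, 0.0549]
tcp_rot: [0.999, 0.051, -0.002, -0.001]
ft_force: [0.2, -0.5, -0.5]
grip_width: 0.0156
finger_force: 25.0
```

Call:
arm_command:
  targets:
    - [0,0,0,0]
    - [0,0,0,0]
    - [0,0,0,0]
    - [0,0,0,0]
    - [0,0,0,0]

```text
t: 23.58
ee_pos: [0.5393, -0.2347, 0.0581]
tcp_rot: [0.999, 0.051, 0.001, 0.001]
ft_force: [0.1, 0.5, -0.9]
grip_width: 0.0156
finger_force: 25.0
```

```bash
python3 -c "
from h import *
track(['L1','L2']); s=status.get_state(); p=ab(s['ee_pos']); bore(p[0],p[1],'w12.png',s['ee_pos'][2]+.037)
"
```

```text
tcp ab z [ 511.6 -289.7] 57.8 yaw 5.86 t 23.6333
L1 score 1.0 shift px [0 0] ab [575.6 208.7]
L2 score 1.0 shift px [0 0] ab [480.8 229.5]
blob 112.453125 uv [251.3 253.6] pred [252.1 253.9] ab [ 511.8 -289.2]
```

Call:
arm_command:
  targets:
    - [0.1,0,0.8,0]
    - [0.1,0,1.5,0]
    - [0.1,0,1.8,0]
    - [0.1,0,1.8,0]
    - [0.1,0,1.8,0]

```text
t: 24.1
ee_pos: [0.54, -0.2341, 0.0391]
tcp_rot: [0.999, 0.051, 0.0, -0.0]
ft_force: [0.1, 1.6, 2.5]
grip_width: 0.0152
finger_force: 25.0
```

Call:
arm_command:
  targets:
    - [0,0,0,0]
    - [0,-0.5,0,0]
    - [0,-1,0,0]
    - [0,-1.5,0,0]
    - [0,-1.9,0,0]

```text
t: 24.52
ee_pos: [0.5378, -0.2152, 0.0391]
tcp_rot: [0.999, 0.051, 0.0, 0.0]
ft_force: [-0.6, -2.3, 3.1]
grip_width: 0.0156
finger_force: 25.0
```

Call:
arm_command:
  targets:
    - [0,-0.5,0,0]
    - [0,-1,0,0]
    - [0,-1.5,0,0]
    - [0,-1.9,0,0]
    - [0,-1.9,0,0]

```text
t: 24.93
ee_pos: [0.5359, -0.1963, 0.0391]
tcp_rot: [0.999, 0.051, 0.0, 0.001]
ft_force: [0.6, -1.4, 2.3]
grip_width: 0.0154
finger_force: 25.0
```

Call:
arm_command:
  targets:
    - [0,0,0,0]
    - [0,0,0,0]
    - [0,0,0,0]
    - [0,0,0,0]

```text
t: 25.27
ee_pos: [0.5359, -0.1964, 0.0391]
tcp_rot: [0.999, 0.051, 0.0, -0.0]
ft_force: [-0.3, -0.6, 4.1]
grip_width: 0.0154
finger_force: 25.0
```

```bash
python3 -c "
from h import *
track([]); s=status.get_state(); p=ab(s['ee_pos']); bore(p[0],p[1],'w13.png',s['ee_pos'][2]+.036); print(s['ft_force'].round(2))
"
```

```text
tcp ab z [ 512.4 -251.3] 39.1 yaw 5.84 t 25.3167
blob 110.4375 uv [251.4 254. ] pred [252.  253.1] ab [ 511.8 -250.9]
[-0.05 -1.22  3.94]
```

Call:
arm_command:
  targets:
    - [0,0,0,0]
    - [0,0,0,0]
    - [0,0,0,0]
    - [0,0,0,0]
  jaw: 0.7

```text
t: 25.7
ee_pos: [0.5353, -0.1961, 0.0381]
tcp_rot: [0.999, 0.051, -0.001, -0.001]
ft_force: [-0.0, -0.9, -0.2]
grip_width: 0.0282
finger_force: 0.0
```

Call:
arm_command:
  targets:
    - [0,0,-1.5,0]
    - [0,0,-4,0]
    - [0,0,-7,0]
    - [0,0,-9,0]

```text
t: 26.03
ee_pos: [0.5362, -0.1966, 0.131]
tcp_rot: [0.999, 0.051, 0.001, 0.0]
ft_force: [1.2, 0.1, 0.7]
grip_width: 0.0282
finger_force: 0.0
```

Call:
arm_command:
  targets:
    - [0.4,-3,0,0]
    - [0.8,-6,0,0]
    - [1.2,-9,0,0]
    - [1.6,-12,0,0]
    - [2.1,-15.3,0,0]

```text
t: 26.45
ee_pos: [0.5406, -0.0412, 0.1286]
tcp_rot: [0.999, 0.051, -0.0, -0.0]
ft_force: [-0.4, -0.5, 1.0]
grip_width: 0.0283
finger_force: 0.0
```

Call:
arm_command:
  targets:
    - [0.4,-3,0,0]
    - [0.8,-6,0,0]
    - [1.2,-9,0,0]
    - [1.6,-12,0,0]
    - [2.1,-15.3,0,0]
  jaw: 0.45

```text
t: 26.87
ee_pos: [0.5459, 0.1133, 0.1286]
tcp_rot: [0.999, 0.051, -0.0, 0.0]
ft_force: [0.5, -0.4, -0.3]
grip_width: 0.0513
finger_force: 0.0
```

Call:
arm_command:
  targets:
    - [0.4,-3,0,0]
    - [0.8,-6,0,0]
    - [1.2,-9,0,0]
    - [1.6,-12,0,0]
    - [2.1,-15.4,0,0]

```text
t: 27.28
ee_pos: [0.5511, 0.2685, 0.1285]
tcp_rot: [0.999, 0.051, -0.0, 0.0]
ft_force: [0.7, -0.3, -0.2]
grip_width: 0.052
finger_force: 0.0
```

Call:
arm_command:
  targets:
    - [0,0,0,0]
    - [0,0,0,0]
    - [0,0,0,0]
    - [0,0,0,0]
    - [0,0,0,0]

```text
t: 27.7
ee_pos: [0.5517, 0.2662, 0.1289]
tcp_rot: [0.999, 0.05, -0.0, 0.0]
ft_force: [0.6, -0.1, -0.0]
grip_width: 0.0515
finger_force: 0.0
```

```bash
python3 -c "
from h import *
track(['L2']); bore(.5756,.2086,'w14.png')
"
```

```text
tcp ab z [576.6 207.1] 129.0 yaw 5.75 t 27.75
L2 score 0.58 shift px [1 0] ab [480.5 226.9]
blob 110.8125 uv [250.1 202.2] pred [250.2 202.6] ab [575.9 208.7]
```

Call:
arm_command:
  targets:
    - [-0.1,-0.1,3,0]
    - [-0.1,-0.1,6,0]
    - [-0.1,-0.1,9,0]
    - [-0.1,-0.1,10.1,0]
    - [-0.1,-0.1,10.1,0]

```text
t: 28.22
ee_pos: [0.5478, 0.2667, 0.0239]
tcp_rot: [0.999, 0.051, -0.004, 0.001]
ft_force: [0.2, 0.5, -0.4]
grip_width: 0.0517
finger_force: 0.0
```

Call:
arm_command:
  targets:
    - [0,0,0,0]
    - [0,0,0,0]
    - [0,0,0,0]
    - [0,0,0,0]
    - [0,0,0,0]
  jaw: 1
  force: 35

```text
t: 28.63
ee_pos: [0.5517, 0.2686, 0.0299]
tcp_rot: [0.999, 0.051, 0.002, -0.0]
ft_force: [-0.1, -0.6, 3.9]
grip_width: 0.0235
finger_force: 35.0
```

Call:
arm_command:
  targets:
    - [0,0,0,0]
    - [0,0,0,0]
    - [0,0,0,0]
    - [0,0,0,0]
    - [0,0,0,0]

```text
t: 29.05
ee_pos: [0.5517, 0.2686, 0.0299]
tcp_rot: [0.999, 0.051, 0.002, -0.0]
ft_force: [0.0, -1.8, 5.9]
grip_width: 0.0234
finger_force: 35.0
```

Call:
arm_command:
  targets:
    - [0,0,-2,0]
    - [0,0,-5,0]
    - [0,0,-8,0]
    - [0,0,-10,0]

```text
t: 29.38
ee_pos: [0.5509, 0.2687, 0.1302]
tcp_rot: [0.999, 0.051, 0.001, -0.0]
ft_force: [0.7, 0.4, -0.4]
grip_width: 0.0234
finger_force: 35.0
```

Call:
arm_command:
  targets:
    - [0.2,2.4,0,0]
    - [0.4,4.8,0,0]
    - [0.6,7.2,0,0]
    - [0.7,9.6,0,0]
    - [0.9,11.9,0,0]

```text
t: 29.8
ee_pos: [0.571, 0.1499, 0.1271]
tcp_rot: [0.999, 0.051, -0.001, 0.0]
ft_force: [0.4, 1.0, -1.1]
grip_width: 0.0231
finger_force: 35.0
```

Call:
arm_command:
  targets:
    - [0.2,2.4,0,0]
    - [0.4,4.8,0,0]
    - [0.6,7.2,0,0]
    - [0.7,9.6,0,0]
    - [0.9,11.9,0,0]

```text
t: 30.22
ee_pos: [0.5921, 0.0323, 0.127]
tcp_rot: [0.999, 0.051, -0.001, -0.0]
ft_force: [-0.2, 0.4, -1.3]
grip_width: 0.0234
finger_force: 35.0
```

Call:
arm_command:
  targets:
    - [0.2,2.4,0,0]
    - [0.4,4.8,0,0]
    - [0.6,7.2,0,0]
    - [0.8,9.6,0,0]
    - [1.0,12,0,0]

```text
t: 30.63
ee_pos: [0.6145, -0.0858, 0.127]
tcp_rot: [0.999, 0.051, -0.001, -0.0]
ft_force: [-0.7, 0.0, -1.6]
grip_width: 0.0231
finger_force: 35.0
```

Call:
arm_command:
  targets:
    - [0,0,2.5,0]
    - [0,0,5,0]
    - [0,0,7,0]
    - [0,0,7,0]
    - [0,0,7,0]

```text
t: 31.05
ee_pos: [0.6133, -0.0845, 0.0558]
tcp_rot: [0.999, 0.051, -0.002, -0.001]
ft_force: [1.1, -0.6, -1.6]
grip_width: 0.0235
finger_force: 35.0
```

Call:
arm_command:
  targets:
    - [0,0,0,0]
    - [0,0,0,0]
    - [0,0,0,0]
    - [0,0,0,0]
    - [0,0,0,0]

```text
t: 31.47
ee_pos: [0.6155, -0.0849, 0.0591]
tcp_rot: [0.999, 0.051, 0.001, 0.0]
ft_force: [-0.3, 0.4, -1.9]
grip_width: 0.0236
finger_force: 35.0
```

```bash
python3 -c "
from h import *
track(['L2']); s=status.get_state(); p=ab(s['ee_pos']); bore(p[0],p[1],'w15.png',s['ee_pos'][2]+.037)
"
```

```text
tcp ab z [ 603.  -148.8] 58.8 yaw 5.86 t 31.5167
L2 score 1.0 shift px [0 0] ab [480.8 229.5]
blob 208.40625 uv [251.9 253.5] pred [252.1 253.9] ab [ 603.3 -148.7]
```

Call:
arm_command:
  targets:
    - [0.2,0,0.8,0]
    - [0.2,0,1.5,0]
    - [0.2,0,1.75,0]
    - [0.2,0,1.75,0]
    - [0.2,0,1.75,0]

```text
t: 31.98
ee_pos: [0.6174, -0.0846, 0.0409]
tcp_rot: [0.999, 0.051, 0.001, 0.0]
ft_force: [0.1, 0.4, 3.1]
grip_width: 0.0235
finger_force: 35.0
```

Call:
arm_command:
  targets:
    - [0,0,0,0]
    - [0,0.5,0,0]
    - [0,1,0,0]
    - [0,1.5,0,0]
    - [0,1.9,0,0]

```text
t: 32.4
ee_pos: [0.619, -0.104, 0.0409]
tcp_rot: [0.999, 0.051, 0.0, -0.0]
ft_force: [-0.7, 3.8, 4.8]
grip_width: 0.0231
finger_force: 35.0
```

Call:
arm_command:
  targets:
    - [0,0.5,0,0]
    - [0,1,0,0]
    - [0,1.5,0,0]
    - [0,2,0,0]
    - [0,2,0,0]

```text
t: 32.82
ee_pos: [0.6212, -0.1249, 0.0408]
tcp_rot: [0.999, 0.05, 0.0, 0.0]
ft_force: [0.3, 1.1, 4.8]
grip_width: 0.023
finger_force: 35.0
```

Call:
arm_command:
  targets:
    - [0,0,0,0]
    - [0,0,0,0]
    - [0,0,0,0]
    - [0,0,0,0]

```text
t: 33.15
ee_pos: [0.6212, -0.1247, 0.0409]
tcp_rot: [0.999, 0.051, 0.001, 0.001]
ft_force: [1.2, -2.2, 5.1]
grip_width: 0.0235
finger_force: 35.0
```

```bash
python3 -c "
from h import *
track([]); s=status.get_state(); p=ab(s['ee_pos']); bore(p[0],p[1],'w16.png',s['ee_pos'][2]+.034); print(s['ft_force'].round(2))
"
```

```text
tcp ab z [ 604.8 -189. ] 40.9 yaw 5.84 t 33.2
blob 208.15625 uv [251.9 251.5] pred [252.2 251.4] ab [ 604.7 -188.8]
[ 1.55 -3.96  4.31]
```

Call:
arm_command:
  targets:
    - [0,0,0,0]
    - [0,0,0,0]
    - [0,0,0,0]
    - [0,0,0,0]
  jaw: 0.61

```text
t: 33.58
ee_pos: [0.6197, -0.1227, 0.0389]
tcp_rot: [0.999, 0.051, -0.001, -0.001]
ft_force: [-0.0, -0.0, -0.2]
grip_width: 0.0364
finger_force: 0.0
```

Call:
arm_command:
  targets:
    - [0,0,-1.5,0]
    - [0,0,-4,0]
    - [0,0,-7,0]
    - [0,0,-9,0]

```text
t: 33.92
ee_pos: [0.621, -0.1231, 0.1322]
tcp_rot: [0.999, 0.051, 0.0, -0.0]
ft_force: [0.4, -0.3, 0.7]
grip_width: 0.0367
finger_force: 0.0
```

Call:
arm_command:
  targets:
    - [-0.8,-2.8,0,0]
    - [-1.6,-5.6,0,0]
    - [-2.4,-8.4,0,0]
    - [-3.3,-11.2,0,0]
    - [-4.1,-13.9,0,0]

```text
t: 34.33
ee_pos: [0.5645, 0.0121, 0.1297]
tcp_rot: [0.999, 0.051, -0.001, -0.0]
ft_force: [1.1, 0.4, -0.1]
grip_width: 0.0369
finger_force: 0.0
```

Call:
arm_command:
  targets:
    - [-0.8,-2.8,0,0]
    - [-1.6,-5.6,0,0]
    - [-2.4,-8.4,0,0]
    - [-3.3,-11.2,0,0]
    - [-4.1,-13.9,0,0]
  jaw: 0.45

```text
t: 34.75
ee_pos: [0.5094, 0.1462, 0.1298]
tcp_rot: [0.999, 0.051, -0.001, -0.0]
ft_force: [0.1, 0.6, -0.0]
grip_width: 0.0518
finger_force: 0.0
```

Call:
arm_command:
  targets:
    - [-0.8,-2.8,0,0]
    - [-1.6,-5.6,0,0]
    - [-2.4,-8.4,0,0]
    - [-3.3,-11.2,0,0]
    - [-4.2,-14,0,0]

```text
t: 35.17
ee_pos: [0.4534, 0.2809, 0.1298]
tcp_rot: [0.999, 0.051, -0.001, 0.0]
ft_force: [0.3, -0.2, 0.4]
grip_width: 0.052
finger_force: 0.0
```

Call:
arm_command:
  targets:
    - [0,0,0,0]
    - [0,0,0,0]
    - [0,0,0,0]
    - [0,0,0,0]
    - [0,0,0,0]

```text
t: 35.58
ee_pos: [0.4553, 0.2786, 0.1303]
tcp_rot: [0.999, 0.05, -0.0, 0.0]
ft_force: [-0.4, 0.8, 0.4]
grip_width: 0.0518
finger_force: 0.0
```

```bash
python3 -c "
from h import *
track([]); bore(.4808,.2294,'w17.png')
"
```

```text
tcp ab z [481.9 229.5] 130.3 yaw 5.75 t 35.6333
blob 112.734375 uv [251.5 201.9] pred [252.  202.3] ab [481.2 229.9]
```

Call:
arm_command:
  targets:
    - [-0.1,0,3,0]
    - [-0.1,0,6,0]
    - [-0.1,0,9,0]
    - [-0.1,0,10.2,0]
    - [-0.1,0,10.2,0]

```text
t: 36.1
ee_pos: [0.4513, 0.2777, 0.0246]
tcp_rot: [0.999, 0.051, -0.004, 0.002]
ft_force: [0.0, -0.7, 0.4]
grip_width: 0.0519
finger_force: 0.0
```

Call:
arm_command:
  targets:
    - [0,0,0,0]
    - [0,0,0,0]
    - [0,0,0,0]
    - [0,0,0,0]
    - [0,0,0,0]

```text
t: 36.52
ee_pos: [0.4548, 0.28, 0.03]
tcp_rot: [0.999, 0.051, 0.001, -0.001]
ft_force: [-0.2, 0.4, 0.7]
grip_width: 0.0515
finger_force: 0.0
```

Call:
arm_command:
  targets:
    - [0,0,0,0]
    - [0,0,0,0]
    - [0,0,0,0]
    - [0,0,0,0]
    - [0,0,0,0]
  jaw: 1

```text
t: 36.93
ee_pos: [0.4538, 0.2795, 0.0284]
tcp_rot: [0.999, 0.051, -0.0, 0.0]
ft_force: [-1.1, -0.1, -0.2]
grip_width: 0.0234
finger_force: 35.0
```

Call:
arm_command:
  targets:
    - [0,0,0,0]
    - [0,0,0,0]
    - [0,0,0,0]

```text
t: 37.18
ee_pos: [0.4538, 0.2795, 0.0284]
tcp_rot: [0.999, 0.051, -0.0, 0.0]
ft_force: [-0.6, -0.3, 0.9]
grip_width: 0.0233
finger_force: 35.0
```

Call:
arm_command:
  targets:
    - [0,0,-2,0]
    - [0,0,-5,0]
    - [0,0,-8,0]
    - [0,0,-10,0]

```text
t: 37.52
ee_pos: [0.4545, 0.2799, 0.131]
tcp_rot: [0.999, 0.051, 0.001, -0.001]
ft_force: [0.9, -0.2, -0.5]
grip_width: 0.0233
finger_force: 35.0
```

Call:
arm_command:
  targets:
    - [0.2,2.5,0,0]
    - [0.4,5,0,0]
    - [0.6,7.5,0,0]
    - [0.8,10,0,0]
    - [1,12.6,0,0]

```text
t: 37.93
ee_pos: [0.4764, 0.1543, 0.1281]
tcp_rot: [0.999, 0.051, -0.0, -0.0]
ft_force: [-0.1, 0.0, -0.8]
grip_width: 0.0235
finger_force: 35.0
```

Call:
arm_command:
  targets:
    - [0.2,2.5,0,0]
    - [0.4,5,0,0]
    - [0.6,7.5,0,0]
    - [0.8,10,0,0]
    - [1,12.6,0,0]

```text
t: 38.35
ee_pos: [0.4992, 0.0299, 0.1281]
tcp_rot: [0.999, 0.051, -0.0, -0.0]
ft_force: [0.7, -0.2, -0.6]
grip_width: 0.0236
finger_force: 35.0
```

Call:
arm_command:
  targets:
    - [0.2,2.5,0,0]
    - [0.4,5,0,0]
    - [0.6,7.5,0,0]
    - [0.8,10,0,0]
    - [1.1,12.7,0,0]

```text
t: 38.77
ee_pos: [0.5231, -0.0952, 0.1281]
tcp_rot: [0.999, 0.051, -0.0, -0.0]
ft_force: [-0.7, -0.2, -0.6]
grip_width: 0.0235
finger_force: 35.0
```

Call:
arm_command:
  targets:
    - [0,0,2.5,0]
    - [0,0,5,0]
    - [0,0,7,0]
    - [0,0,7,0]
    - [0,0,7,0]

```text
t: 39.18
ee_pos: [0.5221, -0.094, 0.057]
tcp_rot: [0.999, 0.051, -0.002, -0.001]
ft_force: [0.9, -0.6, -1.9]
grip_width: 0.0236
finger_force: 35.0
```

Call:
arm_command:
  targets:
    - [0,0,0,0]
    - [0,0,0,0]
    - [0,0,0,0]
    - [0,0,0,0]
    - [0,0,0,0]

```text
t: 39.6
ee_pos: [0.5239, -0.0944, 0.0595]
tcp_rot: [0.999, 0.051, 0.001, 0.0]
ft_force: [-0.0, -0.4, -1.1]
grip_width: 0.0229
finger_force: 35.0
```

```bash
python3 -c "
from h import *
track([]); s=status.get_state(); p=ab(s['ee_pos']); bore(p[0],p[1],'w18.png',s['ee_pos'][2]+.037)
"
```

```text
tcp ab z [ 511.  -148.5] 59.2 yaw 5.87 t 39.65
blob 196.734375 uv [251.9 253.1] pred [252.  253.9] ab [ 511.5 -148.4]
```

Call:
arm_command:
  targets:
    - [0.05,0,0.8,0]
    - [0.05,0,1.5,0]
    - [0.05,0,1.9,0]
    - [0.05,0,1.9,0]
    - [0.05,0,1.9,0]

```text
t: 40.12
ee_pos: [0.5241, -0.0941, 0.0393]
tcp_rot: [0.999, 0.051, 0.0, -0.0]
ft_force: [0.8, 1.0, 1.0]
grip_width: 0.0237
finger_force: 35.0
```

Call:
arm_command:
  targets:
    - [0,0,0,0]
    - [0,0.5,0,0]
    - [0,1,0,0]
    - [0,1.5,0,0]
    - [0,2,0,0]

```text
t: 40.53
ee_pos: [0.5257, -0.1147, 0.0393]
tcp_rot: [0.999, 0.051, -0.0, -0.0]
ft_force: [-1.0, 1.0, 0.9]
grip_width: 0.0233
finger_force: 35.0
```

Call:
arm_command:
  targets:
    - [0,0.5,0,0]
    - [0,1,0,0]
    - [0,1.5,0,0]
    - [0,1.95,0,0]
    - [0,1.95,0,0]

```text
t: 40.95
ee_pos: [0.5281, -0.135, 0.0394]
tcp_rot: [0.999, 0.051, 0.0, 0.001]
ft_force: [1.6, -1.1, -0.1]
grip_width: 0.0232
finger_force: 35.0
```

Call:
arm_command:
  targets:
    - [0,0,0,0]
    - [0,0,0,0]
    - [0,0,0,0]
    - [0,0,0,0]

```text
t: 41.28
ee_pos: [0.5278, -0.1336, 0.0394]
tcp_rot: [0.999, 0.051, -0.0, 0.0]
ft_force: [1.1, -0.4, -0.2]
grip_width: 0.023
finger_force: 35.0
```

```bash
python3 -c "
from h import *
track([]); s=status.get_state(); p=ab(s['ee_pos']); bore(p[0],p[1],'w19.png',s['ee_pos'][2]+.0355); print(s['ft_force'].round(2))
"
```

```text
tcp ab z [ 511.  -187.9] 39.4 yaw 5.87 t 41.3333
blob 211.953125 uv [251.9 252.6] pred [252.1 252.7] ab [ 511.  -187.8]
[ 1.95 -0.09 -0.78]
```

Call:
arm_command:
  targets:
    - [0,0,0,0]
    - [0,0,0,0]
    - [0,0,0,0]
    - [0,0,0,0]
  jaw: 0.61

```text
t: 41.72
ee_pos: [0.5276, -0.1334, 0.0395]
tcp_rot: [0.999, 0.051, -0.0, -0.0]
ft_force: [-0.0, -0.3, -0.2]
grip_width: 0.0366
finger_force: 0.0
```

Call:
arm_command:
  targets:
    - [0,0,-1.5,0]
    - [0,0,-4,0]
    - [0,0,-7,0]
    - [0,0,-10,0]
    - [0,0,-13,0]

```text
t: 42.13
ee_pos: [0.5274, -0.1334, 0.1706]
tcp_rot: [0.999, 0.051, -0.0, -0.0]
ft_force: [-0.1, 0.4, 0.7]
grip_width: 0.0365
finger_force: 0.0
```

Call:
arm_command:
  targets:
    - [-2.4,0.8,0,0]
    - [-4.8,1.6,0,0]
    - [-7.2,2.4,0,0]
    - [-9.6,3.2,0,0]
  jaw: 1

```text
t: 42.47
ee_pos: [0.4346, -0.1753, 0.1697]
tcp_rot: [0.999, 0.051, 0.0, 0.0]
ft_force: [-0.1, -0.8, -0.4]
grip_width: 0.0132
finger_force: 0.0
```

Call:
arm_command:
  targets:
    - [0,0,0,0]
    - [0,0,0,0]
    - [0,0,0,0]
    - [0,0,0,0]
    - [0,0,0,0]

```text
t: 42.88
ee_pos: [0.4363, -0.1748, 0.1693]
tcp_rot: [0.999, 0.052, -0.0, -0.0]
ft_force: [0.3, -1.0, 0.3]
grip_width: 0.0006
finger_force: 0.0
```

```bash
python3 -c "
from h import *
track([],'t20.png'); im,c=grab('wrist','w20.png')
for n,a,b in (('L1',.512,-.188),('L3',.604,-.188),('S1',.512,-.252),('S2',.558,-.252),('S3',.604,-.252)):
  print(n); bore(a,b,None,.075)
"
```

```text
tcp ab z [ 415.6 -219.4] 169.3 yaw 5.92 t 42.9333
L1
blob 89.34375 uv [218.7  97.5] pred [219.3  97.5] ab [ 511.9 -187.4]
L3
blob 225.0 uv [216. -14.] pred [215.7 -13.6] ab [ 604.3 -188.2]
S1
blob 31.765625 uv [284.3  96.8] pred [285.3  97.1] ab [ 512.3 -251. ]
S2
blob 38.984375 uv [285.9  43.5] pred [286.8  44.3] ab [ 558.6 -251.2]
blob 2.578125 uv [294.   50.2] pred [286.8  44.3] ab [ 553.1 -258.9]
S3
blob 225.0 uv [288. -14.] pred [288.5 -14. ] ab [ 604.  -251.6]
```

View pics/w20.png

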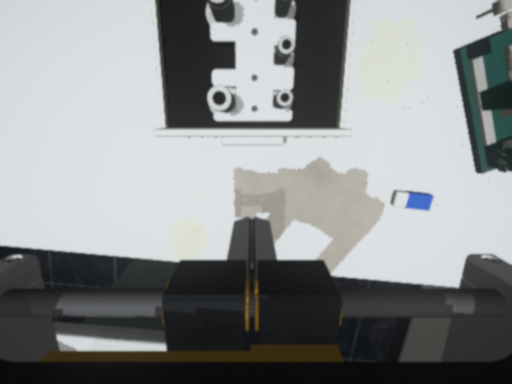

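Five sleeves are upright in their slots: large at (219,97) and at the top left edge, small at (284,97), (286,43) and at the top right edge. Next I push the drawer at its pull bar (254,140).

Call:
arm_command:
  targets:
    - [0,0,3,0]
    - [0,0,6,0]
    - [0,0,9,0]
    - [0,0,12,0]
    - [0,0,13.6,0]

```text
t: 43.65
ee_pos: [0.4335, -0.174, 0.0298]
tcp_rot: [0.999, 0.051, -0.002, -0.001]
ft_force: [-0.6, -0.8, 0.1]
grip_width: 0.0004
finger_force: 0.0
```

Call:
arm_command:
  targets:
    - [0,0,0,0]
    - [1,0,0,0]
    - [2,0,0,0]
    - [3,0,0,0]
    - [3.5,0,0,0]

```text
t: 44.07
ee_pos: [0.4737, -0.1722, 0.0356]
tcp_rot: [0.999, 0.051, 0.002, 0.001]
ft_force: [0.3, -0.2, -0.9]
grip_width: 0.0005
finger_force: 0.0
```

Call:
arm_command:
  targets:
    - [0.5,0,0,0]
    - [1,0,0,0]
    - [1.5,0,0,0]
    - [2,0,0,0]
    - [2.5,0,0,0]

```text
t: 44.48
ee_pos: [0.4956, -0.169, 0.0335]
tcp_rot: [0.999, 0.051, -0.0, 0.0]
ft_force: [-1.8, 0.1, 0.5]
grip_width: 0.0006
finger_force: 0.8
```

```bash
python3 -c "
from h import *
track([]); print(status.get_state()['ft_force'].round(2))
"
```

```text
tcp ab z [ 476.3 -219.9] 33.6 yaw 5.86 t 44.5333
[ 1.55 -0.    0.08]
```

Call:
arm_command:
  targets:
    - [0.6,0,0,0]
    - [1.4,0,0,0]
    - [2.4,0,0,0]
    - [3.4,0,0,0]
    - [4.4,0,0,0]

```text
t: 44.95
ee_pos: [0.5401, -0.1643, 0.0332]
tcp_rot: [0.999, 0.051, -0.0, -0.0]
ft_force: [-1.9, 0.4, 1.0]
grip_width: 0.0003
finger_force: 0.9
```

Call:
arm_command:
  targets:
    - [1,0,0,0]
    - [2,0,0,0]
    - [3,0,0,0]
    - [4,0,0,0]
    - [5,0,0,0]

```text
t: 45.37
ee_pos: [0.5898, -0.1592, 0.0333]
tcp_rot: [0.999, 0.051, -0.0, -0.0]
ft_force: [-1.6, -0.1, -0.6]
grip_width: 0.0003
finger_force: 0.9
```

Call:
arm_command:
  targets:
    - [0.9,0,0,0]
    - [1.8,0,0,0]
    - [2.6,0,0,0]
    - [3.4,0,0,0]
    - [4,0,0,0]

```text
t: 45.78
ee_pos: [0.6296, -0.1552, 0.0334]
tcp_rot: [0.999, 0.051, 0.0, -0.0]
ft_force: [-1.4, 0.8, 0.4]
grip_width: 0.0004
finger_force: 0.8
```

Call:
arm_command:
  targets:
    - [0.4,0,0,0]
    - [0.8,0,0,0]
    - [1.2,0,0,0]
    - [1.6,0,0,0]
    - [2,0,0,0]

```text
t: 46.2
ee_pos: [0.6487, -0.1533, 0.0335]
tcp_rot: [0.999, 0.051, -0.0, -0.0]
ft_force: [-1.0, 0.2, -1.0]
grip_width: 0.0007
finger_force: 0.7
```

```bash
python3 -c "
from h import *
track([]); print(status.get_state()['ft_force'].round(2))
"
```

```text
tcp ab z [ 630.1 -220.4] 33.6 yaw 5.86 t 46.25
[-0.44 -0.1  -0.33]
```

Call:
arm_command:
  targets:
    - [0.3,0,0,0]
    - [0.5,0,0,0]
    - [0.7,0,0,0]
    - [0.9,0,0,0]
    - [1,0,0,0]

```text
t: 46.67
ee_pos: [0.6576, -0.1526, 0.0337]
tcp_rot: [0.999, 0.051, -0.001, 0.0]
ft_force: [-4.0, -0.6, 1.8]
grip_width: 0.0005
finger_force: 1.9
```

Call:
arm_command:
  targets:
    - [0.2,0,0,0]
    - [0.4,0,0,0]
    - [0.6,0,0,0]
    - [0.6,0,0,0]

```text
t: 47.0
ee_pos: [0.6637, -0.152, 0.0337]
tcp_rot: [0.999, 0.051, -0.001, 0.0]
ft_force: [-5.2, 0.0, 2.7]
grip_width: 0.0007
finger_force: 2.8
```

```bash
python3 -c "
from h import *
track([]); print(status.get_state()['ft_force'].round(2))
"
```

```text
tcp ab z [ 644.1 -220.5] 33.6 yaw 5.85 t 47.05
[-5.88 -0.59  2.83]
```

Call:
arm_command:
  targets:
    - [0.1,0,0,0]
    - [0.2,0,0,0]
    - [0.3,0,0,0]
    - [0.4,0,0,0]

```text
t: 47.38
ee_pos: [0.6638, -0.152, 0.0337]
tcp_rot: [0.999, 0.051, -0.006, 0.0]
ft_force: [-16.0, -1.3, 10.1]
grip_width: 0.001
finger_force: 8.3
```

Call:
arm_command:
  targets:
    - [0.1,0,0,0]
    - [0.2,0,0,0]
    - [0.3,0,0,0]
    - [0.3,0,0,0]

```text
t: 47.72
ee_pos: [0.6638, -0.1519, 0.0337]
tcp_rot: [0.999, 0.051, -0.009, -0.0]
ft_force: [-22.2, -1.0, 13.5]
grip_width: 0.0003
finger_force: 11.0
```

```bash
python3 -c "
from h import *
track([]); print(status.get_state()['ft_force'].round(2))
"
```

```text
tcp ab z [ 644.3 -220.5] 33.7 yaw 5.8 t 47.7667
[-21.24  -0.51  11.67]
```

Call:
arm_command:
  targets:
    - [-1,0,0,0]
    - [-3,0,0,0]
    - [-5,0,0,0]
    - [-8,0,0,0]

```text
t: 48.1
ee_pos: [0.5937, -0.1592, 0.0338]
tcp_rot: [0.999, 0.052, 0.002, 0.0]
ft_force: [-0.5, -0.1, 0.7]
grip_width: 0.0004
finger_force: 0.0
```

Call:
arm_command:
  targets:
    - [-2,0,-3,0]
    - [-4,0,-6,0]
    - [-7,0,-9,0]
    - [-9,0,-12,0]
    - [-12,0,-15,0]

```text
t: 48.52
ee_pos: [0.4737, -0.1714, 0.1849]
tcp_rot: [0.999, 0.051, 0.002, 0.001]
ft_force: [0.7, -1.1, 0.8]
grip_width: 0.0005
finger_force: 0.0
```

Call:
arm_command:
  targets:
    - [0,0,0,0]
    - [0,0,0,0]
    - [0,0,0,0]
    - [0,0,0,0]

```text
t: 48.85
ee_pos: [0.4733, -0.1709, 0.1811]
tcp_rot: [0.999, 0.051, -0.001, -0.001]
ft_force: [-1.1, 0.5, 0.3]
grip_width: 0.0004
finger_force: 0.0
```

```bash
python3 -c "
from h import *
track([],'t21.png'); im,c=grab('wrist','w21.png'); sd,cs=grab('side','s21.png')
u=proj('w',np.r_[.652*ex-.22*ey,.044],c)[0].round().astype(int); print(u, proj('w',np.r_[.652*ex-.22*ey,.044],c))
x0,y0=max(u[0]-75,0),max(u[1]-60,0)
A=cv2.resize(im[y0:y0+90,x0:x0+150],(500,300)); v=proj('side',np.r_[.652*ex-.22*ey,.044],cs)[0].astype(int)
B=cv2.resize(sd[v[1]-40:v[1]+40,v[0]-70:v[0]+64],(500,300)); cv2.imwrite('pics/f.png',np.vstack([A,B])); print(x0,y0)
"
```

```text
tcp ab z [ 452.7 -219.4] 180.8 yaw 5.89 t 48.9
[252  -7] [[252.44643851  -6.81930288]]
177 0
```

View pics/f.png

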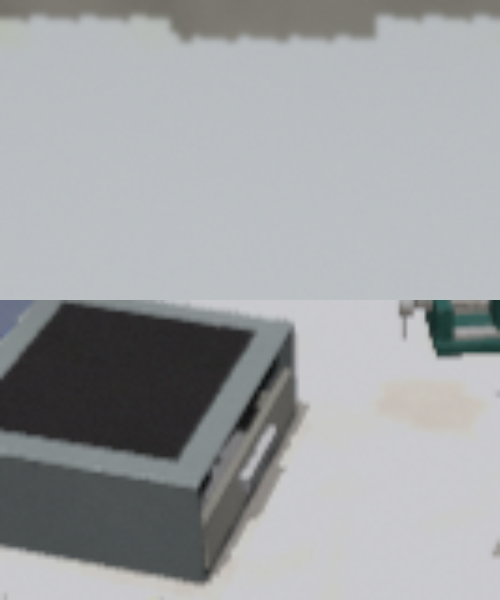

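The side view shows the drawer front flush with the cabinet. The push also rose to 4 N about 6 mm before a hard stop, which matches the catch and then the seat. Handing in.

```bash
python3 -c "
from bench import job
print(job.finish_job())"
```

```text
the job is handed in; nothing more can be done
None
```

All five sleeves I could see are in slots of their own width (two large, three small), the drawer is pushed home onto its catch, and the job is handed in; no verdict came back.

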